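Fit the retaining ring on the tape-roll spindle with the ring pliers

TASK

With the ring pliers, squeeze the handles to spread the retaining ring that sits on their tips, slide it down over the upright spindle of the tape-roll stand, press gently against the sprung washer until the ring is felt to bottom, and let it close into the groove. Then draw the pliers off and lay them flat on the worktop well clear of the stand, leaving the ring in its groove. Do not force the stand or disturb the other things.

Things in the scene. Friction and masses are not known exactly. Their poses are not given: they have to be found in the camera images.
- pliers_grip (a point): Middle between the pliers' two black rubber handle plates (each 24 long, 7 thick, 36 mm tall, feet at the underside), 25 mm behind the pivot, 20 mm above the underside. Axes of the left lever: relaxed, x runs from handles to tips, y is the squeezing line, z up. The pliers (110 g) lie flat with the ring on their tips. Handle width over the outside: 57 mm relaxed (rear edges), 36 mm squeezed, faces then parallel.
- pliers_squeeze (a joint): Angle between the levers: 0 relaxed, 0.66 rad squeezed to the built-in stop (each lever turns half). Sprung apart: about 8 N on the handles holds them nearly relaxed, about 18 N closes them to the stop with the ring on; 40 N gives a hold firm against pitching. A gripper let out to 55 mm still holds the relaxed pliers (about 8 N) and frees the tips from the ring.
- pliers_pivot (a point): The pliers' pivot, 15 mm above their underside; axes of the left lever as at the grip. The middle of the ring on the tips lies 54 mm ahead of it relaxed, 49 mm squeezed. The levers lie 12 to 18 mm above the underside.
- pliers_tips (a point): Midway between the two tips, 30 mm ahead of the pivot, 7 mm above the underside. The tips are upright pins 6 mm thick that reach down from the levers to 2 mm above the underside, standing from above in the open lugs of the ring. Squeezing the handles drives them apart and spreads the ring, which then hangs on them. To take the pliers off, relax them and lift straight up by over 12 mm.
- ring_centre (a point): Centre of the closed retaining ring, 2.5 mm above its underside (it is 5 mm thick); it belongs to the left half and moves with it when spread. Dark steel, two halves, about 50 mm across, 60 mm long, 35 g; two lugs 12 mm tall next to the pliers, hinge knuckle at the far end. The jaws at its two sides are 23.6 mm apart closed, 31.5 mm spread. x points from lugs to knuckle, z up.
- ring_knuckle (a point): Sprung hinge knuckle of the ring, 24 mm from its centre on the side away from the pliers, 2.5 mm above the underside. Spread or closed, the middle of the ring lies 24 mm from the knuckle on the line from the knuckle to the pliers' pivot.
- ring_spread (a joint): Opening angle of the ring: 0 closed, about 0.33 rad spread by the squeezed pliers; sprung to close. It passes over the spindle's head only above about 0.2 rad; closed in the groove it reads about 0.
- stand: Tape-roll stand, fixed: black base 130 x 130 x 15 mm, origin at the centre of its underside on the worktop; on it a brown tape roll 110 mm across, top 63 mm above the worktop; through it the upright steel spindle on the base's centre axis.
- spindle_axis (a point): Point on the spindle's upright axis, 85 mm above the worktop: true sideways, but NOT the groove's height. The spindle is clamped at a different height each time: its groove floor (lower edge of the groove) lies 74 to 96 mm above the worktop, unmeasured; find it by feel. Above that floor: groove 7.5 mm high, 23 mm thick; head 28 mm thick up to 21.5 mm; nose tapering to 25 mm thick at 26.5 mm.
- spindle_washer (a point): Point on the axis 4 mm over the previous one (not the washer's true height). A sprung steel washer 48 mm across covers the groove, its top 4 mm above the groove floor. About 0.6 N starts it down, 1.4 N brings it to its hard stop, level with the floor. The ring enters the groove only if let go with the washer within 2 mm of the stop; 5 N downward shows it bottomed, stay under 10 N. It then lifts the ring to the head.
- canister: Bystander: lidded stainless steel canister, 96 mm across, 131 mm tall, origin under its centre.
- pen_pot: Bystander: white ceramic pen pot, 80 mm across, 100 mm tall, origin under its centre.
- tape_roll_a: Bystander: loose brown tape roll lying flat, 102 mm across, 48 mm tall, origin under its centre.
- tape_roll_b: Bystander: second loose brown tape roll, same size.
- dispenser: Bystander: heavy black tape dispenser 170 x 62 mm, 90 mm tall, origin under its centre.
- screwdriver: Bystander: screwdriver lying on the worktop.
Not all that is in view belongs to the job. What is meant by the part that bears pliers_grip is not blue, and is the larger of those in its own colour.

How it is judged:
By the outcome, as a careful person would: the job done as asked, in the order asked, and still so for the second after the job is handed in, with the robot touching nothing.
It also fails if it takes over 59 s, if anything falls off the work surface, if the arm or the gripper's body presses on something with over 40 N, if the wrist force passes 120 N, or if a joint passes its speed limit or range.

ROBOT

A 6-joint arm with a two-finger parallel gripper is mounted at the origin on the work surface. World frame = base frame: x ahead of the robot, y to its left, z up, the work surface at z = 0. Lengths are in m, angles in rad, forces in N, time in s.
With the tool pointing down it reaches from about 0.3 to 0.85 m from the base axis. Payload 5.4 kg.
Tool frame: the origin (TCP) lies midway between the tips of the shut fingers; the grasp point (between the pads) lies 19 mm behind it (tcp_to_grasp is the distance from the TCP to the grasp point, in m); z points along the fingers, x is the direction in which the jaws open and shut, and the axes are right-handed (so a half turn about z gives the same grasp; the last joint's range is limited). The gripper opens to 85 mm and grips with 20 to 120 N. Pads are 22 mm wide; open, the fingers measure 114 mm over their backs; the gripper's body (76 mm by 85 mm) begins 54 mm behind the grasp point. The pads swing forward as they close: fully open they stand 13 mm farther back than shut.
Start: joints at [0.997, 0.158, 1.597, -0, 1.386, -0.21], TCP at [0.205, 0.537, 0.231] pointing down, gripper open.
Joint ranges: [-2.91, 2.91], [-0.94, 2.29], [0.18, 2.7], [-1.29, 4.43], [0.17, 2.64], [-3, 3]. Speed limits (rad/s): [2.57, 2.57, 3.14, 3.14, 3.14, 3.14].

INTERFACE

Orientations are given as a rotation vector (axis times angle).
In Python, from rig import * gives the robot as it stands.
- The arm moves only by the tool drive_tool, never from a script. Its argument "rows" is a list of rows, each a list of 3 entries, a list of its own where there are three numbers: the shift along the tool's x, y, z normalised to -1 to 1, where 1 is 0.04 m, then the turn, a rotation vector about the tool's x, y, z normalised to -1 to 1, where 1 is 6 degrees, then the opening, from -1 (shut) to 1 (fully open), so that 0 is half open. In form: [[[x, y, z], [rx, ry, rz], grip], ...]. A call has 1 to 8 rows; each row shifts and turns the commanded pose from where the row before left it, along the tool's axes as they then stand; what a row does not reach is not made up. A row lasts 1/8 s, in which the tool goes at most 62.5 mm and 10.7 degrees, less where a joint would pass 70% of its speed; a pose out of reach is approached as far as the arm can. A call with a number of a shift or a turn outside -1 to 1 is refused whole. A call with a gripper value outside its range is refused whole. The fingers move at their own pace and stop on an object; the grip force is fixed at half the most. Time passes only in rows, so rows that do not move let the fingers close. It gives the time, the measured TCP pose, the force and the opening at its end, in the units of the state.
- sense(): the state, without advancing time (a new reading comes with each control period).
- grab_frame(name): name is "side" or "top" or "wrist"; returns a dict with "color" (420x560x3 uint8, red, green, blue), "intrinsics" (3x3 intrinsics, pixels), "distortion" ([k1, k2, p1, p2, k3] as OpenCV has them; the pictures are not rectified), "R" (3x3) and "t" (3): a world point X has camera coordinates R X + t; the wrist camera has in their place "mount" (4x4, takes a point from camera to tool coordinates, whose origin is the TCP and whose axes are the tool frame's). Camera axes: x right, y down, z forward; pixel columns grow to the right and rows downward; lengths in m; the calibration is good to about 2 mm. A picture is of the moment at which its call begins: read the wrist's pose just before it. There is no depth.
- finish_job(): hands the job in, once; it reports no verdict.
The state is a dict: "time_s": time; "qpos": joint angles; "joint_velocities": joint speeds; "joint_efforts": joint torques, N m; "eef_pos": TCP position; "eef_rot": TCP orientation; "ft_force": force on the tool from outside, world axes, zero at the start; "moment": the same for the moment, N m; "opening": finger opening in m.
Only numpy, scipy, OpenCV 4.12 (cv2) and the standard library are available. Lean on these libraries where they do the work, as an engineer would, in place of code of your own. Each camera call takes 0.05 s, during which the arm holds its last target.

## Working session

There is one attempt and no reset: what is moved stays moved. The work goes in short steps, Python scripts to look and compute and a tool call to move; the robot and the scene stay as the last step left them, time stands still between calls to the robot, and variables do not carry over. Pictures are saved under pics/ and viewed, and the job is handed in when it is done.

Besides the shell and the picture viewer there is one more tool, called after ">>>" by a JSON object that holds its "op" and its "data", one argument or row to a line. drive_tool: Moves the arm, as the interface text tells. Its arguments: {"type":"object","properties":{"rows":{"type":"array","items":{"type":"array"}}},"required":["rows"]}

```bash
ls; mkdir -p pics; python3 - <<'E'
from rig import *
import cv2
print(sense())
for n in ("side","top","wrist"):
    f=grab_frame(n)
    cv2.imwrite(f"pics/{n}0.png",f["color"][:,:,::-1])
    print(n,f["intrinsics"],f["distortion"],f.get("R"),f.get("t"),f.get("mount"))
E
```

```text
pics
{'time_s': 0.0, 'qpos': array([ 9.96923525e-01,  1.59034578e-01,  1.59825547e+00,  1.86548399e-06,
        1.38618613e+00, -2.10114728e-01]), 'joint_velocities': array([-4.93040968e-04,  2.02462723e-03,  9.58492893e-05,  3.91976170e-04,
       -1.75125379e-03,  9.13595727e-04]), 'joint_efforts': array([-1.21070207e-03, -3.95983744e+01, -3.31437743e+01, -3.79061694e-04,
        8.12031707e-03, -3.87392049e-05]), 'eef_pos': array([0.20427041, 0.53684656, 0.23031339]), 'eef_rot': array([ 2.58601602,  1.78258034, -0.00273309]), 'ft_force': array([-0.15813094, -0.20780775,  0.27759882]), 'moment': array([-0.05661034, -0.05019571, -0.01007823]), 'opening': 0.08525171885129659}
side [[478.38461993   0.         289.75751767]
 [  0.         478.38461993 207.11894013]
 [  0.           0.           1.        ]] [-0.01046065  0.          0.          0.          0.        ] [[ 0.85683138 -0.51536157 -0.01557033]
 [-0.34676747 -0.55365552 -0.75711154]
 [ 0.38156559  0.65411621 -0.65310006]] [-0.44345934  0.25722375  1.01137869] None
top [[394.67859867   0.         280.7047014 ]
 [  0.         394.67859867 207.82681956]
 [  0.           0.           1.        ]] [-0.11321459  0.          0.          0.          0.        ] [[ 0.02352373 -0.99961742 -0.01454827]
 [-0.9863145  -0.02083035 -0.16355367]
 [ 0.16318806  0.01819657 -0.98642716]] [0.03915523 0.57149605 1.18192377] None
wrist [[349.34510081   0.         281.18870455]
 [  0.         349.34510081 206.76531225]
 [  0.           0.           1.        ]] [-0.05684663  0.          0.          0.          0.        ] None None [[ 9.99999861e-01 -5.10356323e-04 -1.36048826e-04  4.96433899e-04]
 [ 5.26968301e-04  9.46612982e-01  3.22371810e-01 -8.19939618e-02]
 [-3.57389065e-05 -3.22371837e-01  9.46613119e-01 -1.42126332e-01]
 [ 0.00000000e+00  0.00000000e+00  0.00000000e+00  1.00000000e+00]]
```

View pics/side0.png

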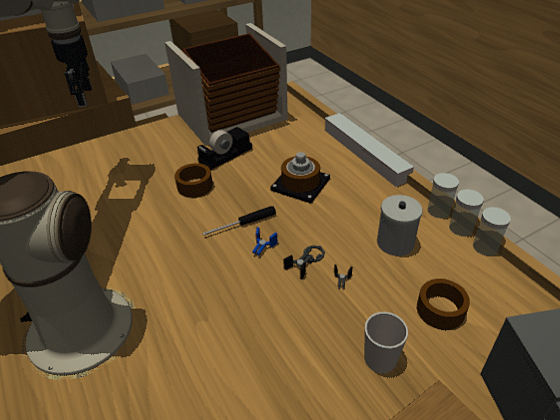

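View pics/top0.png

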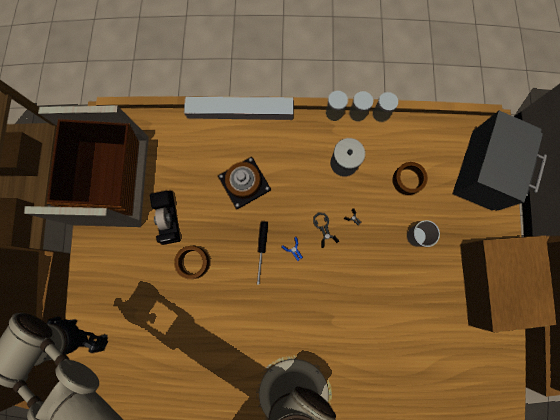

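View pics/wrist0.png

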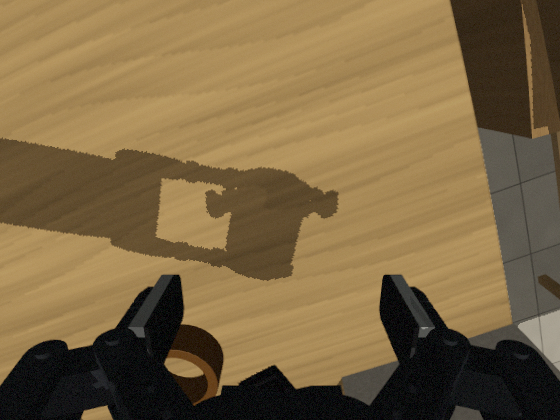

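In the top view there are three candidates: blue pliers at (292,249), black pliers with a ring at (324,230), and small black pliers at (353,216). The meant one is the larger black pair, with the ring on its tips. I'll confirm that in an enlarged crop and get rough positions.

```bash
cat > h.py <<'E'
from rig import *
import cv2, numpy as np
from scipy.spatial.transform import Rotation as Ro
def frame(n):
    s=sense(); f=grab_frame(n)
    if n=="wrist":
        M=np.array(f["mount"]); Rt=Ro.from_rotvec(s["eef_rot"]).as_matrix()
        Rwc=Rt@M[:3,:3]; c=Rt@M[:3,3]+s["eef_pos"]
    else:
        R=np.array(f["R"]); Rwc=R.T; c=-R.T@np.array(f["t"])
    return dict(img=f["color"][:,:,::-1].copy(),K=np.array(f["intrinsics"]),D=np.array(f["distortion"]),Rwc=Rwc,c=c)
def rays(f,px):
    p=cv2.undistortPoints(np.array(px,float).reshape(-1,1,2),f["K"],f["D"]).reshape(-1,2)
    d=np.c_[p,np.ones(len(p))]@f["Rwc"].T
    return d/np.linalg.norm(d,axis=1,keepdims=True)
def onplane(f,px,z):
    d=rays(f,px); return f["c"]+d*((z-f["c"][2])/d[:,2])[:,None]
def tri(obs):
    A=np.zeros((3,3));b=np.zeros(3);L=[]
    for f,px in obs:
        d=rays(f,[px])[0];P=np.eye(3)-np.outer(d,d);A+=P;b+=P@f["c"];L.append((P,f["c"]))
    X=np.linalg.solve(A,b); return X,[float(np.linalg.norm(P@(X-c))) for P,c in L]
def proj(f,X):
    R=f["Rwc"].T; return cv2.projectPoints(np.array(X,float).reshape(-1,1,3),cv2.Rodrigues(R)[0],-R@f["c"],f["K"],f["D"])[0].reshape(-1,2)
def crop(f,x0,y0,x1,y1,k,name):
    cv2.imwrite(name,cv2.resize(f["img"][y0:y1,x0:x1],None,fx=k,fy=k,interpolation=cv2.INTER_CUBIC))
E
python3 - <<'E'
from h import *
t=frame("top");s=frame("side")
crop(t,210,140,370,265,5,"pics/topc.png")
crop(s,230,140,370,300,3.7,"pics/sidec.png")
for n,p,z in [("bigpl",(325,232),.015),("spindle",(242,177),.1),("blue",(292,249),.015),("small",(353,216),.01),("ring",(321,219),.01)]:
    print(n,onplane(t,[p],z)[0])
for n,p,z in [("bigpl",(303,265),.015),("spindle",(300,158),.1)]:
    print(n,onplane(s,[p],z)[0])
E
```

```text
bigpl [ 0.50123169 -0.08955226  0.015     ]
spindle [0.65389521 0.17035887 0.1       ]
blue [0.4453129  0.01388158 0.015     ]
small [ 0.55501603 -0.1795849   0.01      ]
ring [ 0.54320215 -0.07697598  0.01      ]
bigpl [ 0.48960041 -0.10701603  0.015     ]
spindle [0.64942349 0.16220425 0.1       ]
```

View pics/topc.png

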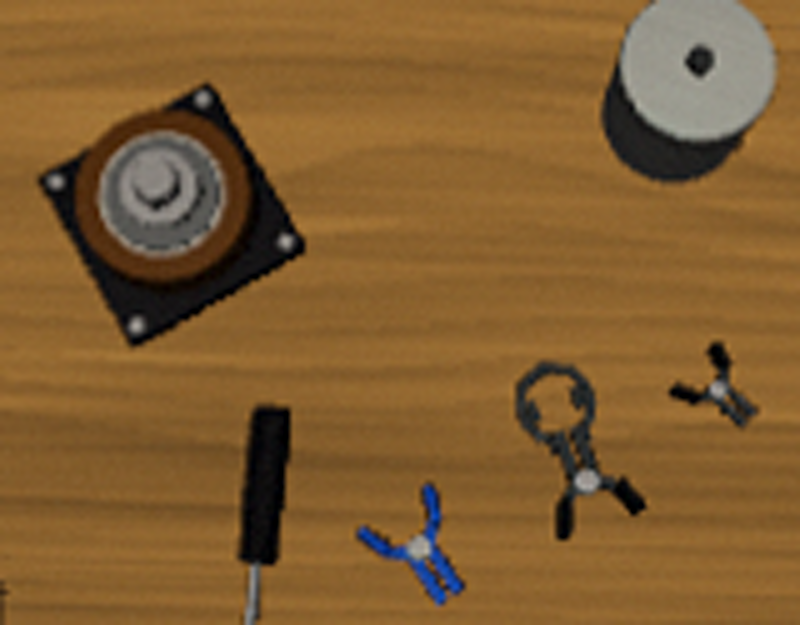

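View pics/sidec.png

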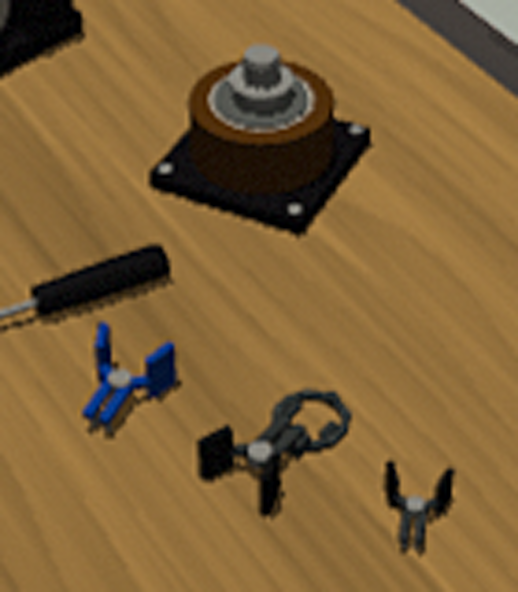

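The black pliers with the ring on the tips (top crop: pivot at (587,481), ring at (556,400)) are the larger black pair, and they match the description. Next I'll plan a move to look at them with the wrist camera.

```bash
cat > plan.py <<'E'
from h import *
def plan(target,yaz_deg=None,n=None,maxmm=40,grip=1,turnmax=6,pose=None):
    """target TCP xyz, azimuth of tool y; prints rows. assumes tool down, corrects tilt not."""
    s=sense(); p=np.array(s["eef_pos"]) if pose is None else np.array(pose[0]); R=Ro.from_rotvec(s["eef_rot"] if pose is None else pose[1]).as_matrix()
    az=np.degrees(np.arctan2(R[1,1],R[0,1]))
    da=0 if yaz_deg is None else (yaz_deg-az)
    if yaz_deg is not None: da=(da+180)%360-180
    d=np.array(target)-p
    N=n or int(max(np.ceil(np.linalg.norm(d)*1000/maxmm),np.ceil(abs(da)/turnmax),1))
    rows=[];P=p.copy();Rc=R.copy()
    for i in range(N):
        goal=p+d*(i+1)/N
        sh=np.round(Rc.T@(goal-P)/0.04,2); rz=round(-da/N/6,2)
        rows.append([[*map(float,sh)],[0,0,rz],grip])
        P=P+Rc@sh*0.04; Rc=Rc@Ro.from_rotvec([0,0,np.radians(6*rz)]).as_matrix()
    print("az now",az,"end",P, np.degrees(np.arctan2(Rc[1,1],Rc[0,1])),N)
    for i in range(0,N,8): print(str(rows[i:i+8]).replace(" ",""))
    return rows
E
python3 - <<'E'
from plan import *
t=frame("top")
piv=onplane(t,[(327.4,236.2)],.018)[0]; rg=onplane(t,[(321.2,220)],.005)[0]
print(piv,rg); v=(rg-piv)[:2]; print(np.linalg.norm(v)); v/=np.linalg.norm(v); a=np.degrees(np.arctan2(v[1],v[0])); print(a)
g=piv[:2]-.025*v; print(g)
plan([g[0],g[1],.2],a+180)
E
```

```text
[ 0.4877649  -0.09693457  0.018     ] [ 0.54067319 -0.07806811  0.005     ]
0.056171440800990215
19.62561977656236
[ 0.46421722 -0.10533139]
az now -20.84386880634312 end [ 0.46430248 -0.10540094  0.20002351] -160.52387253472406 24
[[[-0.53,0.49,0.03],[0,0,np.float64(0.97)],1],[[-0.48,0.54,0.04],[0,0,np.float64(0.97)],1],[[-0.41,0.59,0.03],[0,0,np.float64(0.97)],1],[[-0.36,0.63,0.03],[0,0,np.float64(0.97)],1],[[-0.29,0.66,0.03],[0,0,np.float64(0.97)],1],[[-0.23,0.69,0.04],[0,0,np.float64(0.97)],1],[[-0.15,0.7,0.03],[0,0,np.float64(0.97)],1],[[-0.08,0.72,0.03],[0,0,np.float64(0.97)],1]]
[[[-0.01,0.72,0.03],[0,0,np.float64(0.97)],1],[[0.07,0.72,0.04],[0,0,np.float64(0.97)],1],[[0.13,0.71,0.03],[0,0,np.float64(0.97)],1],[[0.21,0.69,0.03],[0,0,np.float64(0.97)],1],[[0.28,0.66,0.03],[0,0,np.float64(0.97)],1],[[0.35,0.64,0.04],[0,0,np.float64(0.97)],1],[[0.4,0.59,0.03],[0,0,np.float64(0.97)],1],[[0.47,0.56,0.03],[0,0,np.float64(0.97)],1]]
[[[0.52,0.5,0.03],[0,0,np.float64(0.97)],1],[[0.57,0.44,0.04],[0,0,np.float64(0.97)],1],[[0.61,0.39,0.03],[0,0,np.float64(0.97)],1],[[0.64,0.32,0.03],[0,0,np.float64(0.97)],1],[[0.68,0.26,0.03],[0,0,np.float64(0.97)],1],[[0.69,0.19,0.04],[0,0,np.float64(0.97)],1],[[0.72,0.11,0.03],[0,0,np.float64(0.97)],1],[[0.72,0.04,0.03],[0,0,np.float64(0.97)],1]]
```

>>> {"op": "drive_tool", "data": {
  "rows": [
    [[-0.53,0.49,0.03],[0,0,0.97],1],
    [[-0.48,0.54,0.04],[0,0,0.97],1],
    [[-0.41,0.59,0.03],[0,0,0.97],1],
    [[-0.36,0.63,0.03],[0,0,0.97],1],
    [[-0.29,0.66,0.03],[0,0,0.97],1],
    [[-0.23,0.69,0.04],[0,0,0.97],1],
    [[-0.15,0.7,0.03],[0,0,0.97],1],
    [[-0.08,0.72,0.03],[0,0,0.97],1]
  ]
}}

```text
time_s: 1.3
eef_pos: [0.2916, 0.3223, 0.2209]
eef_rot: [3.082, 0.611, 0.0]
ft_force: [0.1, 0.1, -0.6]
opening: 0.0853
```

>>> {"op": "drive_tool", "data": {
  "rows": [
    [[-0.01,0.72,0.03],[0,0,0.97],1],
    [[0.07,0.72,0.04],[0,0,0.97],1],
    [[0.13,0.71,0.03],[0,0,0.97],1],
    [[0.21,0.69,0.03],[0,0,0.97],1],
    [[0.28,0.66,0.03],[0,0,0.97],1],
    [[0.35,0.64,0.04],[0,0,0.97],1],
    [[0.4,0.59,0.03],[0,0,0.97],1],
    [[0.47,0.56,0.03],[0,0,0.97],1]
  ]
}}

```text
time_s: 2.3
eef_pos: [0.378, 0.1079, 0.2105]
eef_rot: [-3.072, 0.657, -0.001]
ft_force: [0.6, -0.3, 0.5]
opening: 0.0856
```

>>> {"op": "drive_tool", "data": {
  "rows": [
    [[0.52,0.5,0.03],[0,0,0.97],1],
    [[0.57,0.44,0.04],[0,0,0.97],1],
    [[0.61,0.39,0.03],[0,0,0.97],1],
    [[0.64,0.32,0.03],[0,0,0.97],1],
    [[0.68,0.26,0.03],[0,0,0.97],1],
    [[0.69,0.19,0.04],[0,0,0.97],1],
    [[0.72,0.11,0.03],[0,0,0.97],1],
    [[0.72,0.04,0.03],[0,0,0.97],1]
  ]
}}

```text
time_s: 3.3
eef_pos: [0.4647, -0.1062, 0.2001]
eef_rot: [-2.562, 1.818, -0.0]
ft_force: [-0.0, -0.6, 0.1]
opening: 0.0851
```

```bash
cat > look.py <<'E'
from h import *
import sys,pickle
f=frame("wrist"); n=sys.argv[1]
cv2.imwrite(f"pics/{n}.png",f["img"]); pickle.dump(f,open(n+".pkl","wb"))
s=sense(); print(s["time_s"],s["eef_pos"],s["eef_rot"],s["opening"],s["ft_force"])
E
python3 look.py w1
```

```text
3.35 [ 0.46566317 -0.10905875  0.20015501] [ 2.55638253 -1.82377312  0.00369006] 0.08504857681026565 [-1.82784125 -2.75190435  1.50736189]
```

View pics/w1.png

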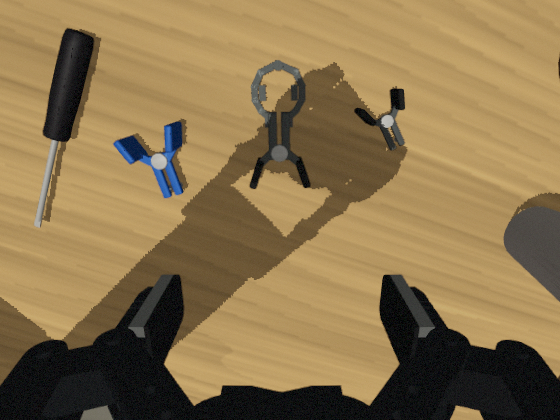

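Wrist view: the pliers' pivot is at (279,153), the knuckle at (278,64) and the handles at (257,170) and (302,172). I'll take a settled frame here and then one from lower down, to triangulate.

```bash
python3 look.py w2; python3 look.py w2
```

```text
3.4 [ 0.46499283 -0.10725171  0.20010603] [ 2.56167613e+00 -1.81784141e+00  9.70086506e-04] 0.08530820603400936 [0.36035497 1.02282973 0.19773277]
3.45 [ 0.46444684 -0.10589366  0.19995955] [-2.56434279e+00  1.81476826e+00  9.79997844e-04] 0.08548699050935712 [ 0.15424723  0.763906   -0.24719745]
```

>>> {"op": "drive_tool", "data": {
  "rows": [
    [[0,0,0.7],[0,0,0],1],
    [[0,0,0.7],[0,0,0],1],
    [[0,0,0],[0,0,0],1],
    [[0,0,0],[0,0,0],1]
  ]
}}

```text
time_s: 3.95
eef_pos: [0.4649, -0.105, 0.1452]
eef_rot: [-2.566, 1.812, -0.002]
ft_force: [0.3, 0.0, 0.2]
opening: 0.086
```

```bash
python3 look.py w3; python3 - <<'E'
from h import *
import pickle
for n in ("w2","w3"):
    f=pickle.load(open(n+".pkl","rb")); crop(f,200,10,360,240,3.4 if 0 else 2.6,f"pics/{n}c.png") 
E
```

```text
4.0 [ 0.46524598 -0.1052511   0.14563908] [-2.56568697  1.81228043 -0.00377453] 0.08534112687377242 [-0.63682766 -0.71103809  0.56179609]
```

View pics/w2c.png

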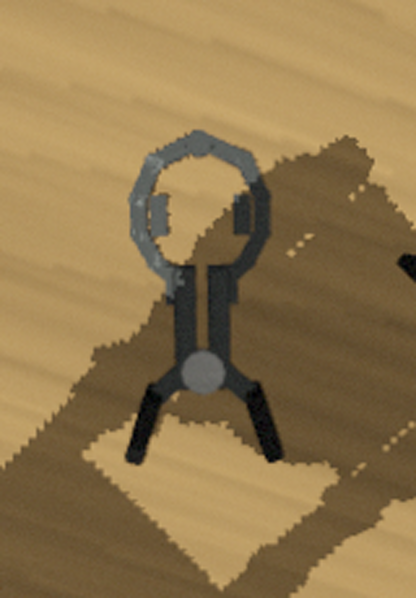

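View pics/w3.png

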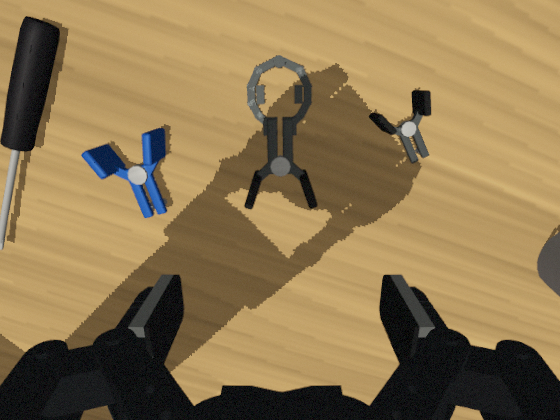

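```bash
python3 - <<'E'
from h import *
import pickle
fs={n:pickle.load(open(n+".pkl","rb")) for n in("w2","w3")}
P={}
for n,c in (("w2",(278,153)),("w3",(280,167))):
    f=fs[n];hsv=cv2.cvtColor(f["img"],cv2.COLOR_BGR2HSV)
    x,y=c;w=hsv[y-12:y+13,x-12:x+13]
    m=((w[...,1]<60)&(w[...,2]>75)).astype(np.uint8)
    k,l,st,ce=cv2.connectedComponentsWithStats(m); i=1+np.argmax(st[1:,4]); P[n]=ce[i]+[x-12,y-12]; print(n,P[n],st[i])
    crop(f,x-45,y-110,x+46,y+50,4.5,f"pics/{n}d.png")
t=frame("top")
h=cv2.cvtColor(t["img"],cv2.COLOR_BGR2HSV)
print(tri([(fs["w2"],P["w2"]),(fs["w3"],P["w3"])]))
print(tri([(fs["w2"],P["w2"]),(fs["w3"],P["w3"]),(t,(327.4,236.2))]))
for n in P: print(onplane(fs[n],[P[n]],.02))
E
```

```text
w2 [277.80660377 152.72641509] [  4   3  17  18 212]
w3 [280.07565789 166.13157895] [  2   2  21  19 304]
(array([ 0.49031904, -0.09550601,  0.02199247]), [3.729806240521045e-05, 3.72980624052101e-05])
(array([ 0.48845567, -0.0965511 ,  0.01241114]), [0.0005973635574873694, 0.00042066014001620897, 0.0009626031558905174])
[[ 0.49000306 -0.09563694  0.02      ]]
[[ 0.48989779 -0.0956125   0.02      ]]
```

View pics/w3d.png

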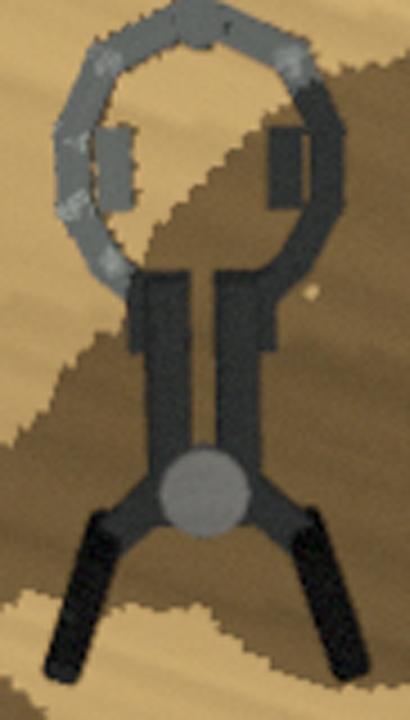

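View pics/w2d.png

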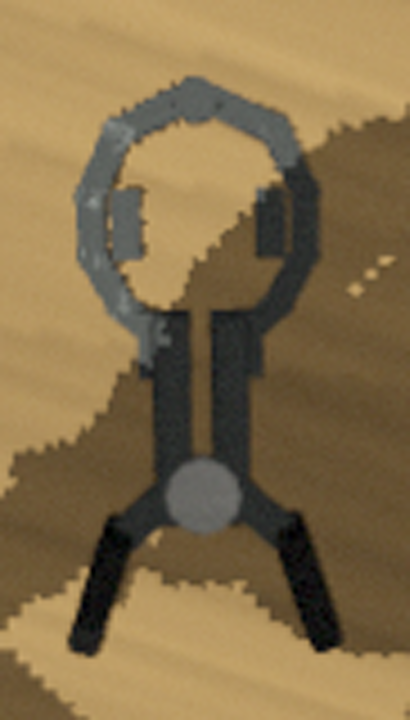

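```bash
python3 - <<'E'
from plan import *
import pickle
fs={n:pickle.load(open(n+".pkl","rb")) for n in("w2","w3")}
k={"w2":(276.6,65.2),"w3":(279,61.9)}
print(tri([(fs[n],k[n]) for n in fs]))
K=np.mean([onplane(fs[n],[k[n]],.005)[0] for n in fs],0); 
V=np.array([.48995,-.0956]); print(K)
# handles rear ends at top z .036+? w3d (62,670),(350,668); w2d (85,642),(325,640)
for n,o,a,b in(("w3",(235,57),(62,672),(350,672)),("w2",(233,43),(85,642),(325,642))):
    A=onplane(fs[n],[(a[0]/4.5+o[0],a[1]/4.5+o[1]),(b[0]/4.5+o[0],b[1]/4.5+o[1])],.036)
    print(n,A,np.linalg.norm(A[0]-A[1]),A.mean(0))
    print(tri([(fs[m],(p[0]/4.5+q[0],p[1]/4.5+q[1])) for m,q,p in(("w3",(235,57),(62,672)),("w2",(233,43),(85,642)))]))
v=K[:2]-V; L=np.linalg.norm(v);v/=L;a=np.degrees(np.arctan2(v[1],v[0]));print("len",L,"az",a,"grip",V-.025*v)
g=V-.025*v
print(sense()["eef_pos"])
plan([g[0],g[1],.06],a+180,n=4)
E
```

```text
(array([ 0.56375394, -0.06853908, -0.0181954 ]), [1.8456006896822148e-05, 1.8456006896805027e-05])
[ 0.56237018 -0.06921841  0.005     ]
w3 [[ 0.45593041 -0.08241732  0.036     ]
 [ 0.47214989 -0.12826484  0.036     ]] 0.04863194786281098 [ 0.46404015 -0.10534108  0.036     ]
(array([ 0.45927239, -0.08228724,  0.04551384]), [7.528891357699803e-05, 7.528891357705644e-05])
w2 [[ 0.45656438 -0.08244843  0.036     ]
 [ 0.4725046  -0.12815151  0.036     ]] 0.0484031152342874 [ 0.46453449 -0.10529997  0.036     ]
(array([ 0.45927239, -0.08228724,  0.04551384]), [7.528891357699803e-05, 7.528891357705644e-05])
len 0.07707574621269762 az 20.015926258161482 grip [ 0.46646006 -0.10415703]
[ 0.46534363 -0.10540347  0.14568745]
az now -160.48567032383488 end [ 0.46641454 -0.1043501   0.06008848] -160.00567039585644 4
[[[-0.01,-0.01,0.54],[0,0,np.float64(-0.02)],1],[[-0.0,-0.01,0.53],[0,0,np.float64(-0.02)],1],[[-0.01,-0.0,0.54],[0,0,np.float64(-0.02)],1],[[-0.0,-0.01,0.53],[0,0,np.float64(-0.02)],1]]
```

>>> {"op": "drive_tool", "data": {
  "rows": [
    [[0,-0.01,0.7],[0,0,-0.02],1],
    [[-0.01,-0.01,0.7],[0,0,-0.02],1],
    [[0,-0.01,0.7],[0,0,-0.02],1],
    [[-0.01,-0.01,0.6],[0,0,-0.02],1],
    [[0,0,0],[0,0,0],1]
  ]
}}

```text
time_s: 4.68
eef_pos: [0.4649, -0.1034, 0.0354]
eef_rot: [2.573, -1.802, -0.004]
ft_force: [0.3, 0.6, -0.1]
opening: 0.0856
```

```bash
python3 look.py w4
```

```text
4.725 [ 0.46592286 -0.10400185  0.03666169] [-2.57289593e+00  1.80272024e+00 -1.19089284e-04] 0.08499274991154711 [-0.09576042  0.18291169  0.59360492]
```

View pics/w4.png

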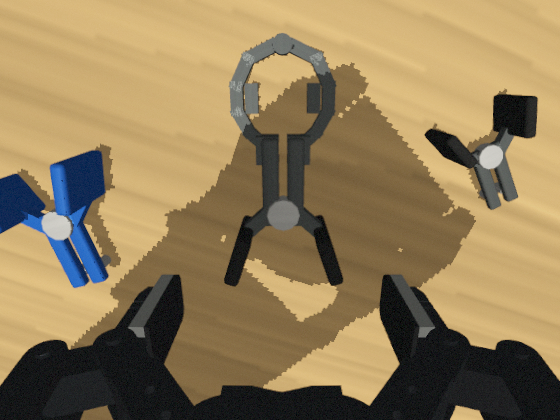

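The handles at (238,250) and (328,250) sit centred between the fingers. I'll triangulate once more with this lower view.

```bash
python3 - <<'E'
from plan import *
import pickle
fs={n:pickle.load(open(n+".pkl","rb")) for n in("w2","w3","w4")}
pv={"w2":(277.8,152.7),"w3":(280.1,166.1),"w4":(284,215.5)}
kn={"w2":(276.6,65.2),"w3":(279,61.9),"w4":(282.5,44.5)}
hl={"w2":(85/4.5+233,642/4.5+43),"w3":(62/4.5+235,672/4.5+57),"w4":(234,281)}
for n,d in(("piv",pv),("kn",kn),("hl",hl)): print(n,*tri([(fs[m],d[m]) for m in d])); 
print([onplane(fs[m],[pv[m]],.02)[0] for m in fs]); print([onplane(fs[m],[kn[m]],.005)[0] for m in fs])
s=sense();print(s["eef_pos"])
K=np.mean([onplane(fs[m],[kn[m]],.005)[0] for m in fs],0)[:2];V=np.mean([onplane(fs[m],[pv[m]],.02)[0] for m in fs],0)[:2]
v=K-V;L=np.linalg.norm(v);v/=L;print(L,np.degrees(np.arctan2(v[1],v[0])),V-.025*v)
E
```

```text
piv [ 0.4903322  -0.09561167  0.02169566] [7.615055365205848e-05, 0.00012433181909677298, 0.00019933889588923614]
kn [ 0.56250205 -0.06904733  0.00277379] [0.00018990705848633864, 0.00012300321978821817, 0.00021169954384154537]
hl [ 0.45576128 -0.08275742  0.03418396] [0.00039900268903638066, 0.000534719614369486, 0.0006189467230727283]
[array([ 0.49002431, -0.09562311,  0.02      ]), array([ 0.48992768, -0.09562203,  0.02      ]), array([ 0.48983347, -0.09601638,  0.02      ])]
[array([ 0.56249233, -0.06926992,  0.005     ]), array([ 0.56224803, -0.0691669 ,  0.005     ]), array([ 0.56226614, -0.06891595,  0.005     ])]
[ 0.46592286 -0.10400185  0.03666169]
0.07715092688440404 20.19697050774438 [ 0.4664657  -0.10438505]
```

>>> {"op": "drive_tool", "data": {
  "rows": [
    [[0,-0.01,0.5],[0,0,0],1],
    [[0,0,0.4],[0,0,0],1],
    [[0,0,0],[0,0,0],0.4],
    [[0,0,0],[0,0,0],0.3]
  ]
}}

```text
time_s: 5.22
eef_pos: [0.4664, -0.104, 0.0009]
eef_rot: [2.573, -1.803, 0.001]
ft_force: [-1.6, -0.2, 3.9]
opening: 0.0557
```

>>> {"op": "drive_tool", "data": {
  "rows": [
    [[0,0,0],[0,0,0],0.1],
    [[0,0,0],[0,0,0],-0.1],
    [[0,0,0],[0,0,0],-0.3],
    [[0,0,0],[0,0,0],-1],
    [[0,0,0],[0,0,0],-1],
    [[0,0,0],[0,0,0],-1]
  ]
}}

```text
time_s: 5.98
eef_pos: [0.4678, -0.1059, 0.0043]
eef_rot: [2.572, -1.8, 0.005]
ft_force: [-12.3, -2.3, 29.1]
opening: 0.0338
```

```bash
python3 look.py w5
```

```text
6.025 [ 0.46776775 -0.10587277  0.00425222] [ 2.57253728 -1.79981746  0.00519795] 0.03427522549655965 [-11.55893301  -1.0272      29.02105816]
```

View pics/w5.png

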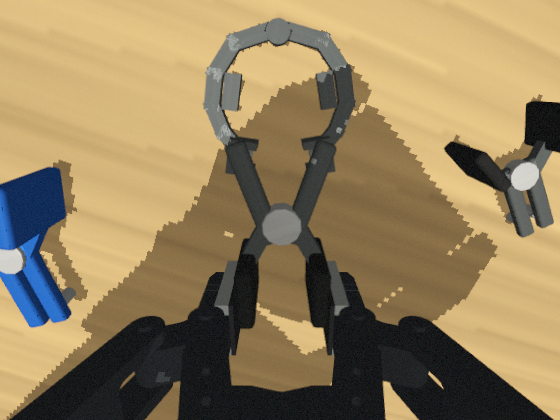

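The pads met the worktop while swinging forward (29 N upward on the tool), so I'll lift. The ring is spread, with its jaws at (233,92) and (327,90).

>>> {"op": "drive_tool", "data": {
  "rows": [
    [[0,0,-0.2],[0,0,0],-1],
    [[0,0,-0.4],[0,0,0],-1],
    [[0,0,-0.8],[0,0,0],-1],
    [[0,0,-1],[0,0,0],-1],
    [[0,0,-1],[0,0,0],-1],
    [[0,0,-0.6],[0,0,0],-1],
    [[0,0,0],[0,0,0],-1],
    [[0,0,0],[0,0,0],-1]
  ]
}}

```text
time_s: 7.02
eef_pos: [0.4653, -0.1033, 0.1591]
eef_rot: [2.573, -1.803, -0.003]
ft_force: [0.0, -1.0, -1.6]
opening: 0.0343
```

```bash
python3 look.py w6; python3 - <<'E'
from h import *
t=frame("top");s=frame("side")
crop(t,215,150,275,210,10,"pics/tsp.png");crop(s,265,140,335,205,10 if 0 else 9,"pics/ssp.png")
print(tri([(t,(241.6,174.4)),(s,(301.1,154))]))
E
```

```text
7.075 [ 0.46499175 -0.10322154  0.1585691 ] [ 2.57245521 -1.80265596 -0.00453296] 0.034348977259041735 [ 0.36201904 -0.01210186 -1.58373979]
(array([0.66009426, 0.17182279, 0.10386541]), [0.0009712829345303104, 0.0009712829345304163])
```

View pics/w6.png

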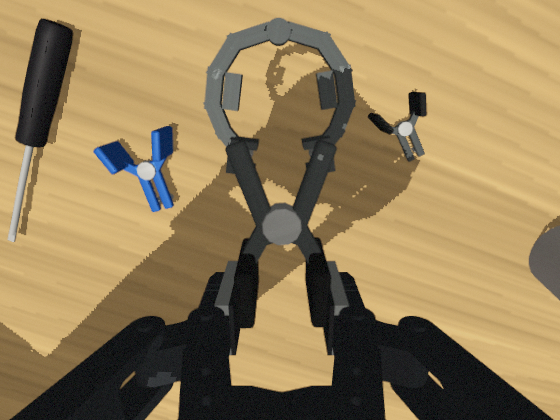

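View pics/tsp.png

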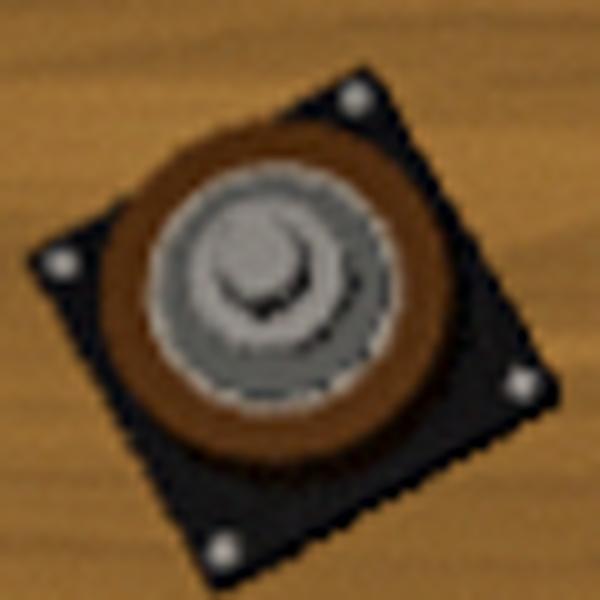

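View pics/ssp.png

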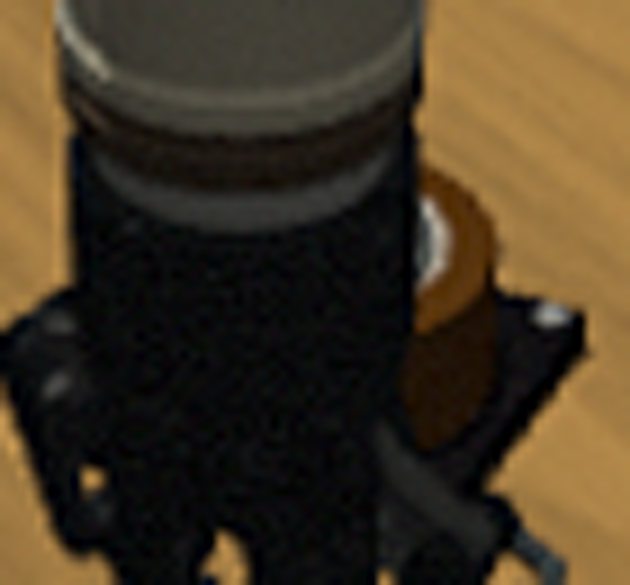

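Pliers and ring are lifted with the ring spread: knuckle at (278,31), pivot at (282,227), jaws at (232,92) and (327,90). Next I'll compute the ring centre in the tool frame and the stand centre.

```bash
python3 - <<'E'
from plan import *
import pickle
t=frame("top")
print("stand ctr",onplane(t,[(244,182.25)],.018)[0])
f=pickle.load(open("w6.pkl","rb"));
crop(f,190,10,370,250,2.5 if 0 else 2.4,"pics/w6c.png")
M=np.array(grab_frame("wrist")["mount"])
g=dict(f,Rwc=M[:3,:3],c=M[:3,3])
for n,p,z in(("kn",(278.5,31),-.001),("piv",(282,227),-.0155),("jl",(240,92),-.001),("jr",(318.5,90),-.001)):
    print(n,onplane(g,[p],z)[0])
s=sense(); R=Ro.from_rotvec(s["eef_rot"]).as_matrix()
K=onplane(g,[(278.5,31)],-.001)[0];P=onplane(g,[(282,227)],-.0155)[0]
v=(P-K)[:2];print(np.linalg.norm(v));v/=np.linalg.norm(v);C=K[:2]+.024*v;print("C tool",C, "jawmid",)
E
```

```text
stand ctr [0.65664471 0.17310431 0.018     ]
kn [-0.00071543 -0.10451338 -0.001     ]
piv [ 0.00055043 -0.03258659 -0.0155    ]
jl [-0.01564325 -0.08283088 -0.001     ]
jr [ 0.01465382 -0.08355031 -0.001     ]
0.07193793040774765
C tool [-0.00029311 -0.0805171 ] jawmid
```

View pics/w6c.png

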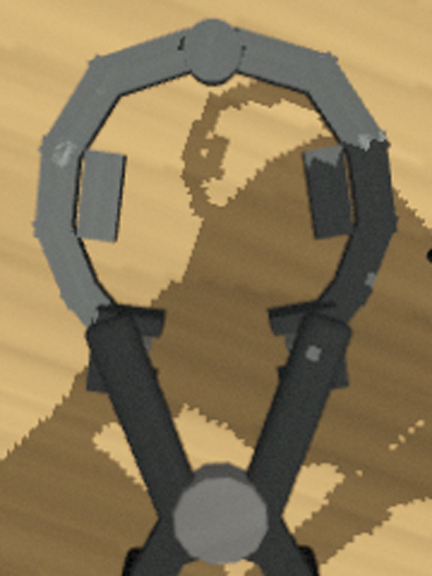

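```bash
python3 - <<'E'
from plan import *
az=20.0;S=np.array([.657,.172]);u=np.array([np.cos(np.radians(az)),np.sin(np.radians(az))])
T=S-.0806*u;print(T)
plan([T[0],T[1],.18],az+180,n=10,grip=-1)
E
```

```text
[0.58126077 0.14443318]
az now -160.04618098563648 end [0.58137003 0.14454493 0.17982981] -160.04618098563648 10
[[[-0.48,-0.48,-0.05],[0,0,np.float64(-0.0)],-1],[[-0.49,-0.49,-0.05],[0,0,np.float64(-0.0)],-1],[[-0.48,-0.48,-0.06],[0,0,np.float64(-0.0)],-1],[[-0.49,-0.48,-0.05],[0,0,np.float64(-0.0)],-1],[[-0.48,-0.49,-0.05],[0,0,np.float64(-0.0)],-1],[[-0.48,-0.48,-0.05],[0,0,np.float64(-0.0)],-1],[[-0.49,-0.49,-0.06],[0,0,np.float64(-0.0)],-1],[[-0.48,-0.48,-0.05],[0,0,np.float64(-0.0)],-1]]
[[[-0.48,-0.48,-0.05],[0,0,np.float64(-0.0)],-1],[[-0.49,-0.49,-0.05],[0,0,np.float64(-0.0)],-1]]
```

>>> {"op": "drive_tool", "data": {
  "rows": [
    [[-0.2,-0.2,-0.05],[0,0,0],-1],
    [[-0.4,-0.4,-0.1],[0,0,0],-1],
    [[-0.5,-0.5,-0.1],[0,0,0],-1],
    [[-0.5,-0.5,-0.1],[0,0,0],-1],
    [[-0.5,-0.5,-0.1],[0,0,0],-1],
    [[-0.5,-0.5,-0.05],[0,0,0],-1],
    [[-0.5,-0.5,0],[0,0,0],-1],
    [[-0.5,-0.5,0],[0,0,0],-1]
  ]
}}

```text
time_s: 8.28
eef_pos: [0.5526, 0.0825, 0.18]
eef_rot: [-2.573, 1.802, 0.0]
ft_force: [0.3, 0.6, -1.0]
opening: 0.0342
```

>>> {"op": "drive_tool", "data": {
  "rows": [
    [[-0.5,-0.5,0],[0,0,0],-1],
    [[-0.45,-0.45,0],[0,0,0],-1],
    [[-0.27,-0.27,0],[0,0,0],-1],
    [[0,0,0],[0,0,0],-1],
    [[0,0,0],[0,0,0],-1],
    [[0,0,0],[0,0,0],-1]
  ]
}}

```text
time_s: 9.02
eef_pos: [0.5813, 0.1425, 0.1801]
eef_rot: [2.572, -1.804, -0.0]
ft_force: [-0.0, -0.1, -1.5]
opening: 0.0341
```

```bash
python3 look.py w7
```

```text
9.075 [0.58131765 0.14254235 0.18015625] [ 2.57171951e+00 -1.80407720e+00 -3.90156695e-05] 0.034662946395449395 [-0.084564  -0.158461  -1.2383443]
```

View pics/w7.png

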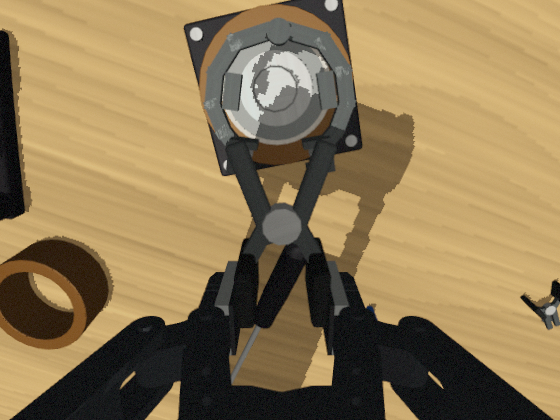

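```bash
python3 - <<'E'
from h import *
import pickle
f=pickle.load(open("w7.pkl","rb")); crop(f,200,0,360,160,5 if 0 else 3.7,"pics/w7c.png")
E
```

```text
(no output)
```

View pics/w7c.png

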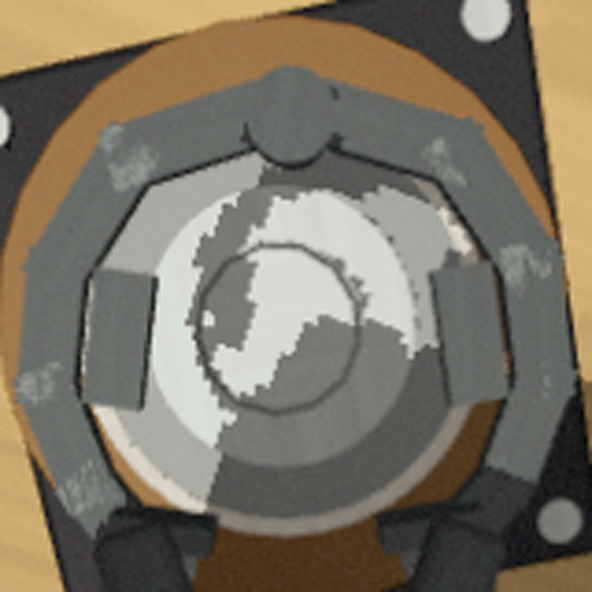

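Crop: the nose circle is centred at crop (280,328), which is image (275.7,88.6). I'll compare it with the ring centre in the tool frame.

```bash
python3 - <<'E'
from h import *
import pickle
f=pickle.load(open("w7.pkl","rb"))
M=np.array(grab_frame("wrist")["mount"]); g=dict(f,Rwc=M[:3,:3],c=M[:3,3])
q=(200+280/3.7,328/3.7)
for z in(.06,.072,.085): print(z,onplane(g,[q],z)[0])
print("washer",onplane(g,[(200+283/3.7,328/3.7)],.095)[0])
print("C px",proj(g,[[-.0004,-.0806,-.001]]))
# sizes
for nm,a,b,zs in(("nose25",(200,328),(360,328),(.06,.07,.08)),("washer48",(155,328),(411,328),(.08,.09,.1,.11))):
    for z in zs:
        A=onplane(g,[(200+a[0]/3.7,a[1]/3.7),(200+b[0]/3.7,b[1]/3.7)],z); print(nm,z,np.linalg.norm(A[0]-A[1]))
# nose top from lower-left view: static triang with top cam
t=frame("top"); s=frame("side"); cv2.imwrite("pics/side1.png",s["img"])
print("tri",tri([(f,q),(t,(241.6,174.4))]))
E
```

```text
0.06 [-0.00275244 -0.08408718  0.06      ]
0.072 [-0.00292838 -0.08409844  0.072     ]
0.085 [-0.00311898 -0.08411065  0.085     ]
washer [-0.00274113 -0.08411948  0.095     ]
C px [[279.48024826  97.87020625]]
nose25 0.06 0.023848064338420585
nose25 0.07 0.025027929859935755
nose25 0.08 0.026207795381450925
washer48 0.08 0.04194532170479605
washer48 0.09 0.043833685000831936
washer48 0.1 0.04572204829686782
washer48 0.11 0.047610411592903704
tri (array([0.6599288 , 0.17255331, 0.10585981]), [0.001475803807639879, 0.0014758038076399308])
```

>>> {"op": "drive_tool", "data": {
  "rows": [
    [[-0.06,-0.09,0.4],[0,0,0],-1],
    [[0,0,0.6],[0,0,0],-1],
    [[0,0,0],[0,0,0],-1],
    [[0,0,0],[0,0,0],-1],
    [[0,0,0],[0,0,0],-1]
  ]
}}

```text
time_s: 9.85
eef_pos: [0.5848, 0.1468, 0.1412]
eef_rot: [-2.572, 1.802, -0.003]
ft_force: [-0.1, -0.3, -1.1]
opening: 0.0343
```

```bash
python3 look.py w8;python3 - <<'E'
from h import *
import pickle
f=pickle.load(open("w8.pkl","rb")); crop(f,200,0,360,160,5 if 0 else 3.7,"pics/w8c.png")
s=frame("side"); crop(s,220,60,380,220,3.7,"pics/s8.png")
E
```

```text
9.9 [0.58475742 0.14677533 0.1412099 ] [-2.57175442e+00  1.80223833e+00 -2.44971722e-03] 0.03414288481422372 [-0.36293898 -0.11742007 -1.42453317]
```

View pics/w8c.png

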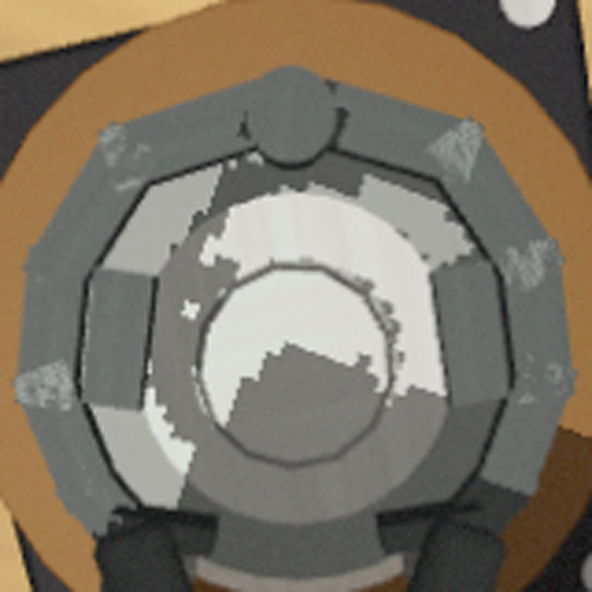

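View pics/s8.png

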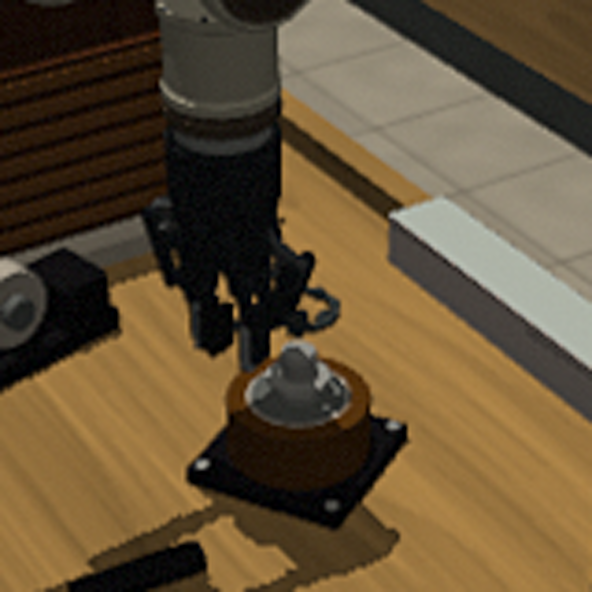

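The alignment is good: nose centre at crop (294,364), jaw midline at 294.5, predicted ring centre at row 362. The nose top is at about z = 0.107, so I expect the groove floor near 0.080. I'll descend in stages.

>>> {"op": "drive_tool", "data": {
  "rows": [
    [[0,0,0.3],[0,0,0],-1],
    [[0,0,0.25],[0,0,0],-1],
    [[0,0,0.1],[0,0,0],-1],
    [[0,0,0],[0,0,0],-1]
  ]
}}

```text
time_s: 10.45
eef_pos: [0.5836, 0.1467, 0.1134]
eef_rot: [2.572, -1.803, -0.002]
ft_force: [-0.5, -0.3, -1.5]
opening: 0.0345
```

```bash
python3 look.py w9;python3 - <<'E'
from h import *
import pickle
f=pickle.load(open("w9.pkl","rb")); crop(f,200,0,360,160,5 if 0 else 3.7,"pics/w9c.png")
s=frame("side"); crop(s,220,60,380,220,3.7,"pics/s9.png")
E
```

```text
10.5 [0.58398323 0.14669804 0.11392223] [ 2.57255998e+00 -1.80285292e+00 -3.44563355e-04] 0.03368751759161176 [-0.14312095  0.55909345 -1.20981159]
```

View pics/w9c.png

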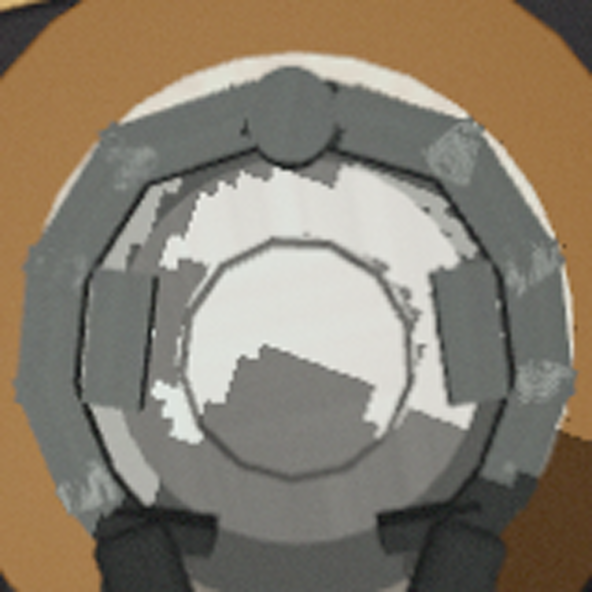

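View pics/s9.png

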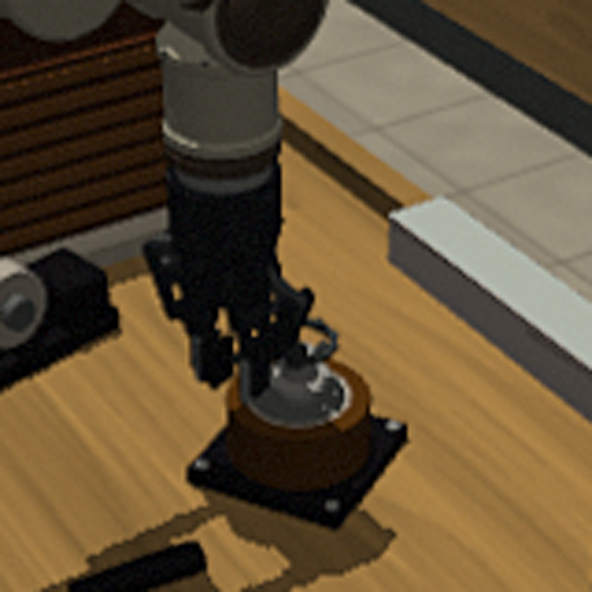

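>>> {"op": "drive_tool", "data": {
  "rows": [
    [[0.01,-0.01,0.05],[0,0,0],-1],
    [[0,0,0.08],[0,0,0],-1],
    [[0,0,0.08],[0,0,0],-1],
    [[0,0,0],[0,0,0],-1]
  ]
}}

```text
time_s: 11.05
eef_pos: [0.5842, 0.1465, 0.1052]
eef_rot: [2.572, -1.803, -0.001]
ft_force: [-0.2, 0.7, -1.7]
opening: 0.0344
```

>>> {"op": "drive_tool", "data": {
  "rows": [
    [[0,0,0.06],[0,0,0],-1],
    [[0,0,0.06],[0,0,0],-1],
    [[0,0,0],[0,0,0],-1]
  ]
}}

```text
time_s: 11.42
eef_pos: [0.5843, 0.1465, 0.1006]
eef_rot: [2.572, -1.803, -0.001]
ft_force: [-0.2, 0.1, -1.2]
opening: 0.0343
```

```bash
python3 look.py w10;python3 - <<'E'
from h import *
import pickle
f=pickle.load(open("w10.pkl","rb")); crop(f,200,0,360,160,5 if 0 else 3.7,"pics/w10c.png")
E
```

```text
11.475 [0.58444218 0.14645475 0.10073658] [ 2.57254940e+00 -1.80286689e+00 -3.64608185e-04] 0.03443540588452124 [-0.16195631  0.04045555 -1.34948364]
```

View pics/w10c.png

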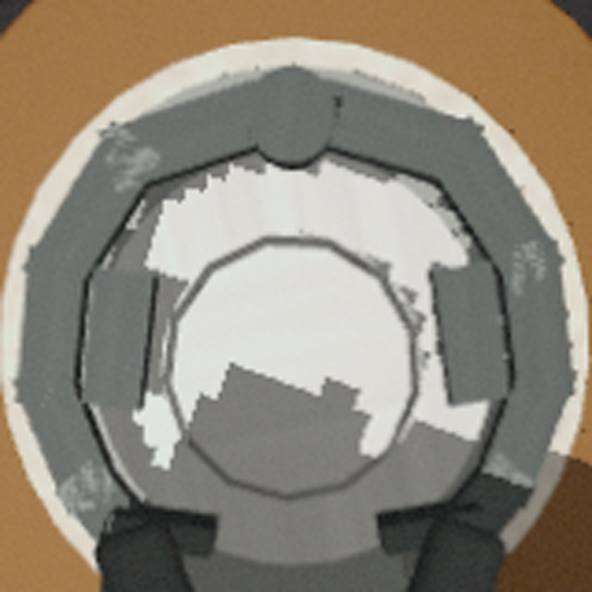

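>>> {"op": "drive_tool", "data": {
  "rows": [
    [[0,0,0.05],[0,0,0],-1],
    [[0,0,0.05],[0,0,0],-1],
    [[0,0,0],[0,0,0],-1]
  ]
}}

```text
time_s: 11.85
eef_pos: [0.5843, 0.1465, 0.0966]
eef_rot: [2.573, -1.803, -0.001]
ft_force: [-0.8, -0.8, -1.4]
opening: 0.0343
```

>>> {"op": "drive_tool", "data": {
  "rows": [
    [[0,0,0.04],[0,0,0],-1],
    [[0,0,0.02],[0,0,0],-1],
    [[0,0,0],[0,0,0],-1]
  ]
}}

```text
time_s: 12.22
eef_pos: [0.5845, 0.1465, 0.0944]
eef_rot: [2.573, -1.803, -0.0]
ft_force: [0.1, -0.1, -0.5]
opening: 0.0342
```

>>> {"op": "drive_tool", "data": {
  "rows": [
    [[0,0,0.03],[0,0,0],-1],
    [[0,0,0],[0,0,0],-1],
    [[0,0,0],[0,0,0],-1]
  ]
}}

```text
time_s: 12.6
eef_pos: [0.5846, 0.1465, 0.0933]
eef_rot: [-2.573, 1.803, -0.0]
ft_force: [-0.1, -0.9, -1.4]
opening: 0.0341
```

>>> {"op": "drive_tool", "data": {
  "rows": [
    [[0,0,0.03],[0,0,0],-1],
    [[0,0,0],[0,0,0],-1],
    [[0,0,0],[0,0,0],-1]
  ]
}}

```text
time_s: 12.98
eef_pos: [0.5845, 0.1465, 0.0921]
eef_rot: [2.573, -1.803, -0.0]
ft_force: [0.7, 0.2, -0.7]
opening: 0.0345
```

>>> {"op": "drive_tool", "data": {
  "rows": [
    [[0,0,0.03],[0,0,0],-1],
    [[0,0,0],[0,0,0],-1],
    [[0,0,0],[0,0,0],-1]
  ]
}}

```text
time_s: 13.35
eef_pos: [0.5845, 0.1465, 0.0909]
eef_rot: [2.573, -1.803, -0.0]
ft_force: [-0.9, 0.1, -1.4]
opening: 0.0339
```

>>> {"op": "drive_tool", "data": {
  "rows": [
    [[0,0,0.03],[0,0,0],-1],
    [[0,0,0],[0,0,0],-1],
    [[0,0,0],[0,0,0],-1]
  ]
}}

```text
time_s: 13.72
eef_pos: [0.5845, 0.1465, 0.0897]
eef_rot: [2.573, -1.803, -0.0]
ft_force: [0.4, 0.0, -1.1]
opening: 0.0343
```

>>> {"op": "drive_tool", "data": {
  "rows": [
    [[0,0,0.03],[0,0,0],-1],
    [[0,0,0],[0,0,0],-1],
    [[0,0,0],[0,0,0],-1]
  ]
}}

```text
time_s: 14.1
eef_pos: [0.5845, 0.1465, 0.0885]
eef_rot: [2.573, -1.803, -0.0]
ft_force: [0.0, 0.4, -1.0]
opening: 0.0346
```

>>> {"op": "drive_tool", "data": {
  "rows": [
    [[0,0,0.03],[0,0,0],-1],
    [[0,0,0],[0,0,0],-1],
    [[0,0,0],[0,0,0],-1]
  ]
}}

```text
time_s: 14.48
eef_pos: [0.5845, 0.1465, 0.0873]
eef_rot: [2.573, -1.803, 0.0]
ft_force: [-0.5, -0.3, -1.6]
opening: 0.034
```

>>> {"op": "drive_tool", "data": {
  "rows": [
    [[0,0,0.03],[0,0,0],-1],
    [[0,0,0],[0,0,0],-1],
    [[0,0,0],[0,0,0],-1]
  ]
}}

```text
time_s: 14.85
eef_pos: [0.5846, 0.1465, 0.0862]
eef_rot: [-2.573, 1.803, -0.0]
ft_force: [0.1, 0.1, -0.2]
opening: 0.0341
```

>>> {"op": "drive_tool", "data": {
  "rows": [
    [[0,0,0.02],[0,0,0],-1],
    [[0,0,0],[0,0,0],-1],
    [[0,0,0],[0,0,0],-1]
  ]
}}

```text
time_s: 15.22
eef_pos: [0.5846, 0.1465, 0.0853]
eef_rot: [-2.573, 1.803, -0.0]
ft_force: [0.7, -0.2, -1.2]
opening: 0.0341
```

>>> {"op": "drive_tool", "data": {
  "rows": [
    [[0,0,0.02],[0,0,0],-1],
    [[0,0,0],[0,0,0],-1],
    [[0,0,0],[0,0,0],-1]
  ]
}}

```text
time_s: 15.6
eef_pos: [0.5846, 0.1465, 0.0846]
eef_rot: [-2.573, 1.803, -0.0]
ft_force: [0.4, 0.2, -1.2]
opening: 0.0342
```

>>> {"op": "drive_tool", "data": {
  "rows": [
    [[0,0,0.02],[0,0,0],-1],
    [[0,0,0],[0,0,0],-1],
    [[0,0,0],[0,0,0],-1]
  ]
}}

```text
time_s: 15.98
eef_pos: [0.5846, 0.1465, 0.0837]
eef_rot: [-2.573, 1.803, -0.0]
ft_force: [1.0, -0.0, -0.9]
opening: 0.0344
```

>>> {"op": "drive_tool", "data": {
  "rows": [
    [[0,0,0.03],[0,0,0],-1],
    [[0,0,0],[0,0,0],-1],
    [[0,0,0],[0,0,0],-1]
  ]
}}

```text
time_s: 16.35
eef_pos: [0.5846, 0.1465, 0.0825]
eef_rot: [-2.573, 1.803, -0.0]
ft_force: [0.3, -0.2, -0.5]
opening: 0.034
```

>>> {"op": "drive_tool", "data": {
  "rows": [
    [[0,0,0.02],[0,0,0],-1],
    [[0,0,0],[0,0,0],-1],
    [[0,0,0],[0,0,0],-1]
  ]
}}

```text
time_s: 16.73
eef_pos: [0.5846, 0.1465, 0.0819]
eef_rot: [-2.573, 1.803, -0.0]
ft_force: [-0.9, -0.9, 2.9]
opening: 0.0341
```

```bash
python3 look.py w11;python3 - <<'E'
from h import *
import pickle
f=pickle.load(open("w11.pkl","rb")); crop(f,200,0,360,160,5 if 0 else 3.7,"pics/w11c.png")
for i in range(4):
    s=frame("side"); print(sense()["ft_force"],sense()["eef_pos"][2])
crop(s,220,60,380,220,3.7,"pics/s11.png")
E
```

```text
16.775 [0.58459302 0.1464534  0.08190199] [-2.57276234e+00  1.80289764e+00 -2.23461539e-04] 0.03406149320821798 [-1.133374    0.06234698  2.01592714]
[-1.75872835 -1.42132152  3.00086081] 0.08190838508411138
[-2.22876484 -0.62825909  3.0624668 ] 0.08188629640829669
[-1.10123813  0.2365549   2.55163109] 0.08189358418499797
[-1.57534844 -0.34001134  3.43943241] 0.08186612333774564
```

View pics/w11c.png

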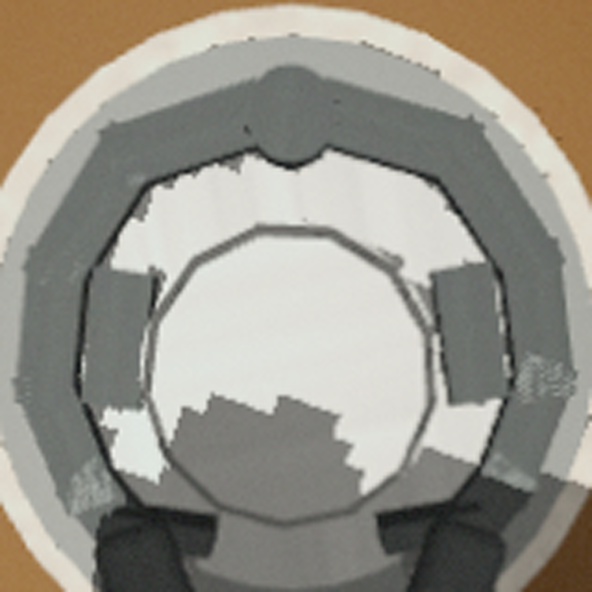

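View pics/s11.png

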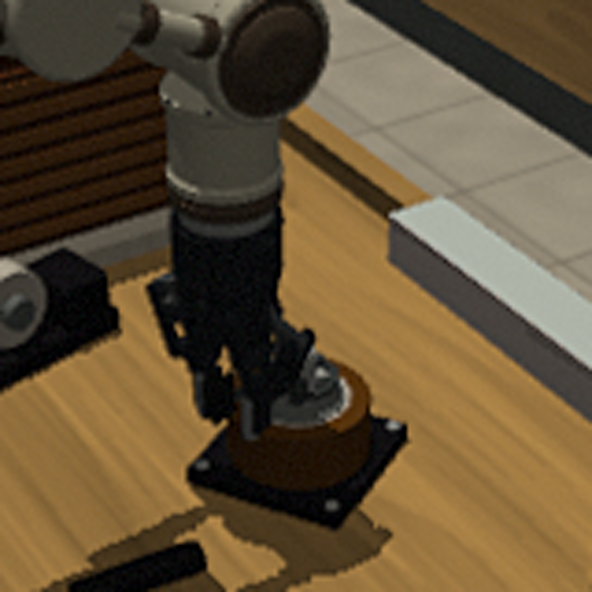

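Contact: 4.2 N net upward, with the washer flat under the ring in the crop and the nose about 27 mm above the ring's underside. That fits the ring having bottomed on the groove floor. I'll press slightly more to pass 5 N.

>>> {"op": "drive_tool", "data": {
  "rows": [
    [[0,0,0.01],[0,0,0],-1],
    [[0,0,0],[0,0,0],-1],
    [[0,0,0],[0,0,0],-1]
  ]
}}

```text
time_s: 17.35
eef_pos: [0.5846, 0.1465, 0.0817]
eef_rot: [2.573, -1.803, 0.0]
ft_force: [-4.0, -0.3, 4.6]
opening: 0.0342
```

```bash
python3 - <<'E'
from h import *
for i in range(4):
    s=frame("side"); s=sense();print(s["ft_force"],s["eef_pos"],s["moment"])
E
```

```text
[-3.39858935 -0.39696916  5.831849  ] [0.58460155 0.14645597 0.08166944] [-0.01322523  0.19917488  0.02275752]
[-3.42185151 -0.67591491  4.12909058] [0.58460087 0.14648442 0.08168885] [-0.04919507  0.19960347 -0.0114856 ]
[-2.62085051 -1.25564328  5.17179905] [0.58461211 0.146443   0.0816793 ] [-0.05731813  0.23231302  0.00582054]
[-3.25297867 -0.3457831   5.24067485] [0.5846174  0.14647276 0.08169167] [-6.15405573e-02  2.01948938e-01  1.18686377e-04]
```

About 6.3 N net down with almost no travel, so the ring has bottomed. I'll open the handles in steps and watch the forces.

>>> {"op": "drive_tool", "data": {
  "rows": [
    [[0,0,0],[0,0,0],-0.1],
    [[0,0,0],[0,0,0],0],
    [[0,0,0],[0,0,0],0]
  ]
}}

```text
time_s: 17.92
eef_pos: [0.5845, 0.1465, 0.081]
eef_rot: [2.573, -1.803, -0.0]
ft_force: [0.4, -1.0, -0.4]
opening: 0.0426
```

```bash
python3 look.py w12;python3 - <<'E'
from h import *
import pickle
f=pickle.load(open("w12.pkl","rb")); crop(f,190,0,370,270,2.2,"pics/w12c.png")
E
```

```text
17.975 [0.58456177 0.14646077 0.0810625 ] [ 2.57267356e+00 -1.80304002e+00 -7.82549726e-06] 0.042607615910651465 [ 0.44476238  0.03915719 -0.56006059]
```

View pics/w12c.png

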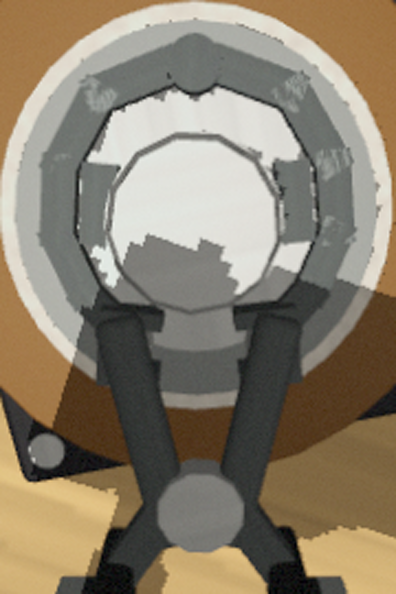

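The downward force fell to under 1 N as the hold softened. I'll press back to about 5 N before letting the ring close further.

>>> {"op": "drive_tool", "data": {
  "rows": [
    [[0,0,0.03],[0,0,0],0],
    [[0,0,0],[0,0,0],0],
    [[0,0,0],[0,0,0],0]
  ]
}}

```text
time_s: 18.35
eef_pos: [0.5845, 0.1464, 0.0802]
eef_rot: [2.573, -1.803, -0.0]
ft_force: [-2.5, -1.5, 1.2]
opening: 0.0426
```

```bash
python3 look.py w13;python3 - <<'E'
from h import *
import pickle
f=pickle.load(open("w13.pkl","rb")); crop(f,190,0,370,270,2.2,"pics/w13c.png")
s=frame("side");print(sense()["ft_force"])
s=frame("side");print(sense()["ft_force"]); crop(s,260,110,360,190,6,"pics/s13.png")
E
```

```text
18.4 [0.58448263 0.1464429  0.08019419] [ 2.57260876e+00 -1.80284181e+00 -1.06337402e-04] 0.04256695489525326 [-1.63005524  0.30506405  2.13705873]
[-0.94986101  0.14059926  1.77326556]
[-0.44106878 -1.00180763  1.32067597]
```

View pics/s13.png

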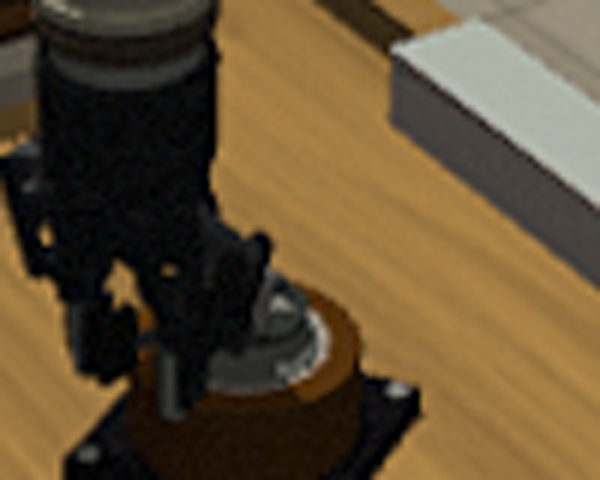

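>>> {"op": "drive_tool", "data": {
  "rows": [
    [[0,0,0.02],[0,0,0],0],
    [[0,0,0.01],[0,0,0],0.08],
    [[0,0,0],[0,0,0],0.08]
  ]
}}

```text
time_s: 18.88
eef_pos: [0.5846, 0.1466, 0.0789]
eef_rot: [-2.573, 1.803, -0.0]
ft_force: [-0.3, -0.8, 1.7]
opening: 0.0462
```

```bash
python3 look.py w14;python3 - <<'E'
from h import *
import pickle
f=pickle.load(open("w14.pkl","rb")); crop(f,190,0,370,270,2.2,"pics/w14c.png")
for i in range(2): s=frame("side");print(sense()["ft_force"])
E
```

```text
18.925 [0.58463529 0.14655228 0.07891645] [-2.57256713e+00  1.80277132e+00 -1.64970304e-04] 0.04605317618474866 [-1.60478159  0.26441538  1.24404278]
[-1.30957029  0.54248201  1.33128143]
[-0.78555644 -0.47903648  1.5446353 ]
```

View pics/w14c.png

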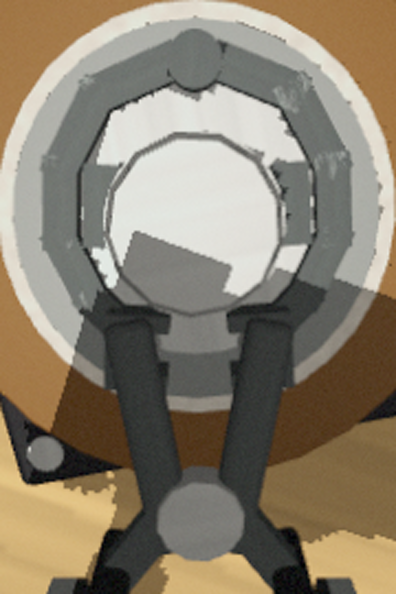

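The jaws are slipping under the head rim (crop (105,215) and (283,210)), with about 2.7 N net down. I'll keep going.

>>> {"op": "drive_tool", "data": {
  "rows": [
    [[0,0,0.03],[0,0,0],0.12],
    [[0,0,0.01],[0,0,0],0.18],
    [[0,0,0],[0,0,0],0.18]
  ]
}}

```text
time_s: 19.4
eef_pos: [0.5847, 0.1466, 0.0773]
eef_rot: [-2.573, 1.803, -0.0]
ft_force: [-0.7, 0.4, 1.6]
opening: 0.0504
```

```bash
python3 look.py w15;python3 - <<'E'
from h import *
import pickle
f=pickle.load(open("w15.pkl","rb")); crop(f,190,0,370,270,2.2,"pics/w15c.png")
for i in range(2): s=frame("side");print(sense()["ft_force"])
E
```

```text
19.45 [0.58472434 0.14654736 0.07736591] [-2.57246562e+00  1.80269666e+00 -4.29386817e-04] 0.05026992861120048 [-0.38007542 -0.01391364  1.23559935]
[-0.02486709  0.81268919  0.4402033 ]
[ 0.84128236 -0.24248337  1.23303723]
```

View pics/w15c.png

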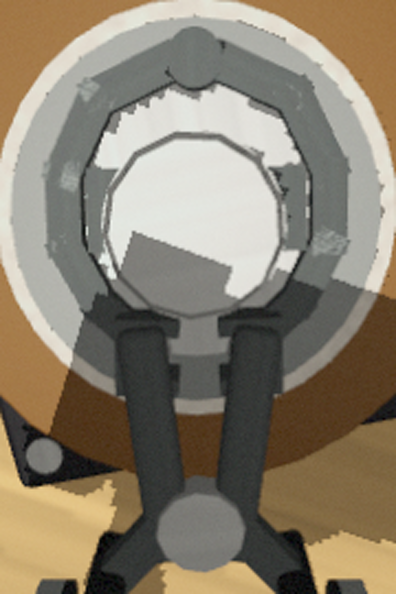

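>>> {"op": "drive_tool", "data": {
  "rows": [
    [[0,0,0.02],[0,0,0],0.24],
    [[0,0,0.01],[0,0,0],0.29],
    [[0,0,0],[0,0,0],0.29],
    [[0,0,0],[0,0,0],0.29]
  ]
}}

```text
time_s: 20.05
eef_pos: [0.5847, 0.1465, 0.0762]
eef_rot: [-2.573, 1.803, -0.0]
ft_force: [1.3, 0.6, 0.7]
opening: 0.0547
```

```bash
python3 look.py w16;python3 - <<'E'
from h import *
import pickle
f=pickle.load(open("w16.pkl","rb")); crop(f,190,0,370,270,2.2,"pics/w16c.png")
for i in range(2): s=frame("side");print(sense()["ft_force"])
E
```

```text
20.1 [0.58467771 0.1464665  0.07614436] [-2.57252647e+00  1.80289108e+00 -3.56891248e-04] 0.055153548764881315 [0.12649466 0.50914075 1.34690061]
[ 0.29163658  0.38108063 -0.24861065]
[ 1.23981555 -0.17092291  0.97873379]
```

View pics/w16c.png

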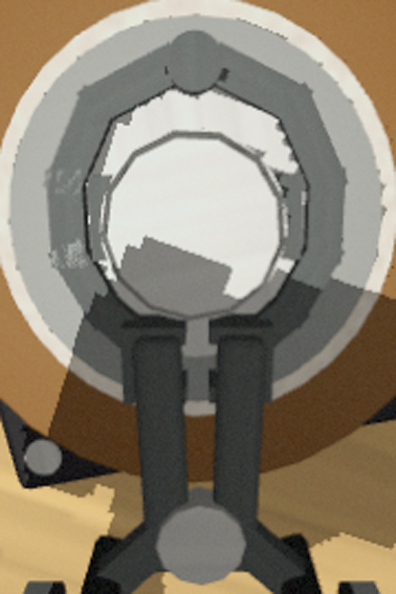

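The ring has closed around the spindle: levers parallel, jaws hidden under the head rim. I'll lift the relaxed pliers straight up, slowly.

>>> {"op": "drive_tool", "data": {
  "rows": [
    [[0,0,-0.06],[0,0,0],0.29],
    [[0,0,-0.08],[0,0,0],0.29],
    [[0,0,0],[0,0,0],0.29]
  ]
}}

```text
time_s: 20.58
eef_pos: [0.5842, 0.1464, 0.0816]
eef_rot: [2.572, -1.802, -0.001]
ft_force: [0.8, -0.9, -0.4]
opening: 0.0553
```

```bash
python3 look.py w17;python3 - <<'E'
from h import *
import pickle
f=pickle.load(open("w17.pkl","rb")); crop(f,190,0,370,270,2.2,"pics/w17c.png")
E
```

```text
20.625 [0.58411572 0.14645104 0.08148507] [ 2.57225943e+00 -1.80250307e+00 -1.13631843e-03] 0.05509061008579417 [-0.75842401  0.0460273  -1.08949713]
```

View pics/w17c.png

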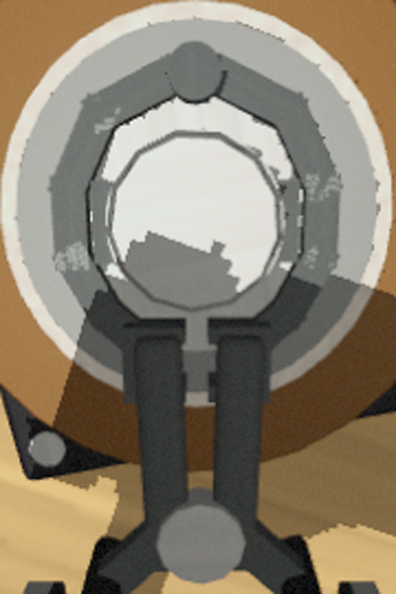

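>>> {"op": "drive_tool", "data": {
  "rows": [
    [[0,0,-0.1],[0,0,0],0.29],
    [[0,0,-0.1],[0,0,0],0.29],
    [[0,0,0],[0,0,0],0.29]
  ]
}}

```text
time_s: 21.0
eef_pos: [0.5849, 0.1465, 0.0903]
eef_rot: [-2.572, 1.803, -0.001]
ft_force: [-0.4, -0.3, -1.1]
opening: 0.055
```

```bash
python3 look.py w18;python3 - <<'E'
from h import *
import pickle
f=pickle.load(open("w18.pkl","rb")); crop(f,190,0,370,270,2.2,"pics/w18c.png")
s=frame("side");crop(s,230,90,370,200,5,"pics/s18.png")
E
```

```text
21.05 [0.58477589 0.14650409 0.09005948] [-2.57248261e+00  1.80265125e+00 -8.07456094e-04] 0.05512432117942882 [-0.01506362  0.03927945 -1.11113708]
```

View pics/w18c.png

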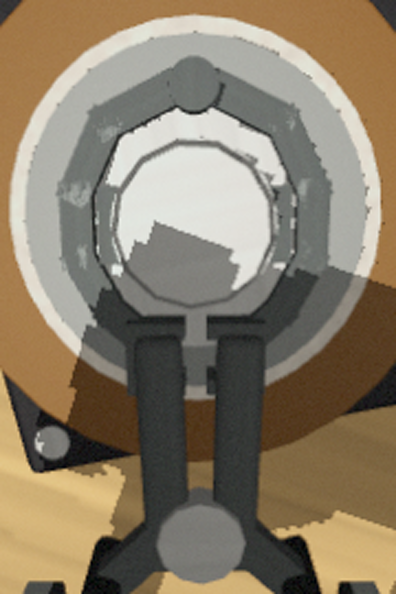

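View pics/s18.png

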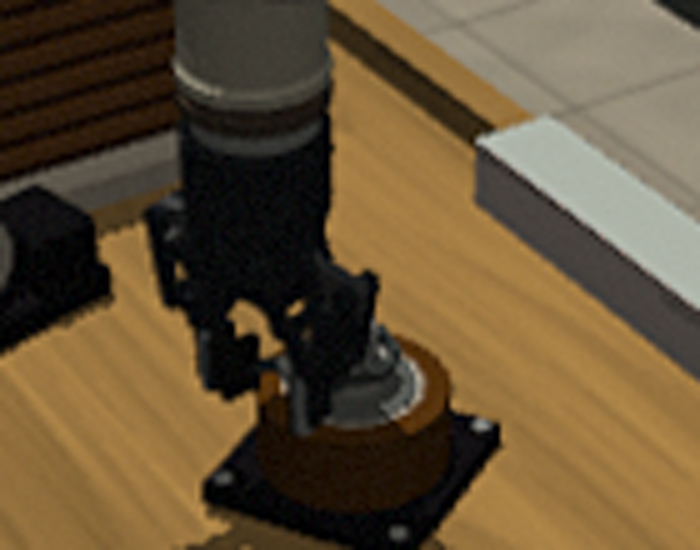

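The ring shrinks together with the spindle while the pliers keep their size, so the pliers are coming out of the lugs. I'll continue.

>>> {"op": "drive_tool", "data": {
  "rows": [
    [[0,0,-0.15],[0,0,0],0.29],
    [[0,0,-0.2],[0,0,0],0.29],
    [[0,0,-0.2],[0,0,0],0.29],
    [[0,0,0],[0,0,0],0.29]
  ]
}}

```text
time_s: 21.6
eef_pos: [0.5854, 0.1465, 0.113]
eef_rot: [-2.572, 1.802, -0.003]
ft_force: [0.4, -0.7, -0.7]
opening: 0.0553
```

```bash
python3 look.py w19
```

```text
21.65 [0.58493733 0.14651242 0.11233297] [-2.57223516e+00  1.80243972e+00 -1.47900749e-03] 0.05520451810667298 [-0.577438   -0.62091864 -2.18660144]
```

View pics/w19.png

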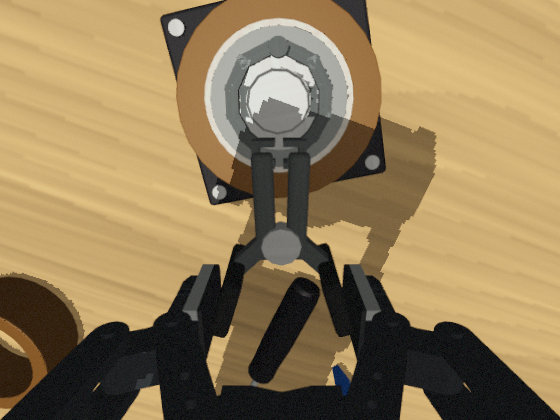

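The pliers are off and the ring is around the spindle. I'll lift more, then carry the pliers back to the free patch where they lay before.

>>> {"op": "drive_tool", "data": {
  "rows": [
    [[0,0,-0.3],[0,0,0],0.29],
    [[0,0,-0.4],[0,0,0],0.29],
    [[0.1,0.2,-0.2],[0,0,0],0.29],
    [[0.2,0.3,-0.1],[0,0,0],0.29],
    [[0.3,0.35,0],[0,0,0],0.29],
    [[0.4,0.4,0],[0,0,0],0.29],
    [[0.5,0.5,0],[0,0,0],0.29],
    [[0.5,0.5,0],[0,0,0],0.29]
  ]
}}

```text
time_s: 22.65
eef_pos: [0.5257, 0.039, 0.151]
eef_rot: [2.572, -1.803, -0.002]
ft_force: [-0.1, -0.6, -0.6]
opening: 0.055
```

>>> {"op": "drive_tool", "data": {
  "rows": [
    [[0.5,0.5,0],[0,0,0],0.29],
    [[0.5,0.5,0],[0,0,0],0.29],
    [[0.5,0.5,0],[0,0,0],0.29],
    [[0.5,0.5,0.2],[0,0,0],0.29],
    [[0.45,0.4,0.4],[0,0,0],0.29],
    [[0.3,0.2,0.6],[0,0,0],0.29],
    [[0.15,0.1,0.6],[0,0,0],0.29],
    [[0,0,0.3],[0,0,0],0.29]
  ]
}}

```text
time_s: 23.65
eef_pos: [0.4634, -0.1056, 0.066]
eef_rot: [2.571, -1.805, -0.005]
ft_force: [0.2, -0.2, -0.4]
opening: 0.0552
```

```bash
python3 look.py w20; python3 - <<'E'
from h import *
s=frame("side");t=frame("top")
crop(s,220,120,380,300,3.3,"pics/s20.png");crop(t,215,145,265,205,10,"pics/t20.png")
E
```

```text
23.7 [ 0.46303122 -0.10490468  0.06513129] [ 2.57115404 -1.80419245 -0.00685614] 0.05527350911496293 [-2.50936177  0.56590884 -0.00412951]
```

View pics/w20.png

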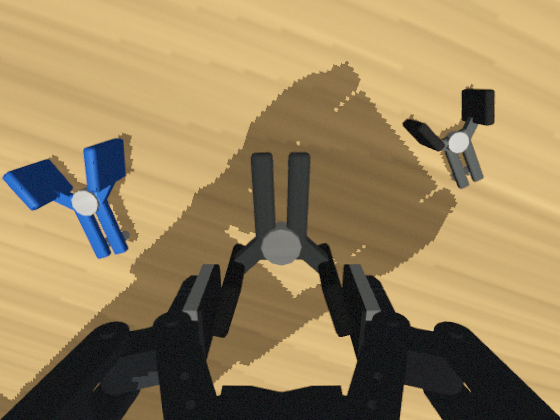

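View pics/s20.png

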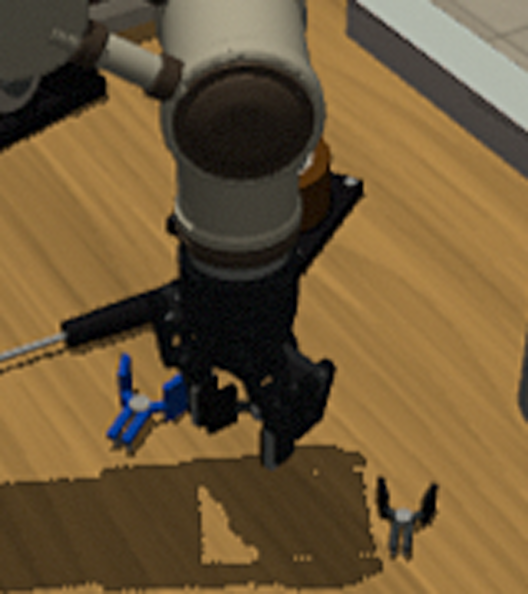

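View pics/t20.png

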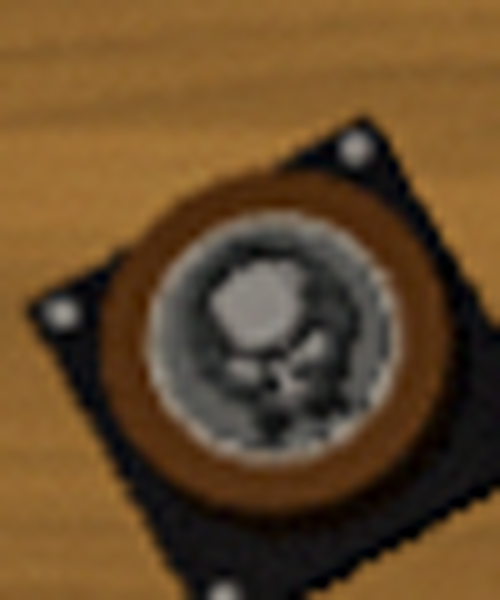

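The ring is on the stand and the pliers are held level over free worktop. I'll lower and feel for the table.

>>> {"op": "drive_tool", "data": {
  "rows": [
    [[0,0,0.5],[0,0,0],0.29],
    [[0,0,0.5],[0,0,0],0.29],
    [[0,0,0.2],[0,0,0],0.29],
    [[0,0,0],[0,0,0],0.29],
    [[0,0,0],[0,0,0],0.29]
  ]
}}

```text
time_s: 24.42
eef_pos: [0.4662, -0.1057, 0.0207]
eef_rot: [-2.573, 1.802, -0.003]
ft_force: [-0.9, -0.3, -0.9]
opening: 0.0555
```

>>> {"op": "drive_tool", "data": {
  "rows": [
    [[0,0,0.08],[0,0,0],0.29],
    [[0,0,0.05],[0,0,0],0.29],
    [[0,0,0],[0,0,0],0.29]
  ]
}}

```text
time_s: 24.8
eef_pos: [0.4652, -0.1052, 0.0143]
eef_rot: [2.573, -1.803, -0.001]
ft_force: [0.8, -0.2, -1.1]
opening: 0.0549
```

>>> {"op": "drive_tool", "data": {
  "rows": [
    [[0,0,0.05],[0,0,0],0.29],
    [[0,0,0.03],[0,0,0],0.29],
    [[0,0,0],[0,0,0],0.29]
  ]
}}

```text
time_s: 25.18
eef_pos: [0.4652, -0.1053, 0.0112]
eef_rot: [2.573, -1.803, -0.0]
ft_force: [-0.0, 0.1, -2.1]
opening: 0.0552
```

>>> {"op": "drive_tool", "data": {
  "rows": [
    [[0,0,0.06],[0,0,0],0.29],
    [[0,0,0.06],[0,0,0],0.29],
    [[0,0,0],[0,0,0],0.29]
  ]
}}

```text
time_s: 25.55
eef_pos: [0.4651, -0.1052, 0.0062]
eef_rot: [2.573, -1.803, -0.001]
ft_force: [-0.3, 0.1, -1.8]
opening: 0.0552
```

>>> {"op": "drive_tool", "data": {
  "rows": [
    [[0,0,0.05],[0,0,0],0.29],
    [[0,0,0],[0,0,0],0.29],
    [[0,0,0],[0,0,0],0.29]
  ]
}}

```text
time_s: 25.92
eef_pos: [0.4654, -0.1053, 0.0045]
eef_rot: [-2.573, 1.803, -0.0]
ft_force: [1.1, -0.2, 0.2]
opening: 0.0551
```

>>> {"op": "drive_tool", "data": {
  "rows": [
    [[0,0,0.05],[0,0,0],0.29],
    [[0,0,0],[0,0,0],0.29],
    [[0,0,0],[0,0,0],0.29]
  ]
}}

```text
time_s: 26.3
eef_pos: [0.4653, -0.1053, 0.0025]
eef_rot: [2.573, -1.803, -0.0]
ft_force: [0.8, -0.4, -1.1]
opening: 0.0547
```

>>> {"op": "drive_tool", "data": {
  "rows": [
    [[0,0,0.05],[0,0,0],0.29],
    [[0,0,0],[0,0,0],0.29],
    [[0,0,0],[0,0,0],0.29]
  ]
}}

```text
time_s: 26.68
eef_pos: [0.4657, -0.1055, 0.0009]
eef_rot: [-2.573, 1.803, -0.001]
ft_force: [-1.4, 1.2, 5.9]
opening: 0.055
```

>>> {"op": "drive_tool", "data": {
  "rows": [
    [[0,0,0.04],[0,0,0],0.29],
    [[0,0,0],[0,0,0],0.29],
    [[0,0,0],[0,0,0],0.29]
  ]
}}

```text
time_s: 27.05
eef_pos: [0.4659, -0.1054, 0.0004]
eef_rot: [-2.573, 1.803, -0.0]
ft_force: [-4.9, 3.4, 16.7]
opening: 0.055
```

```bash
python3 look.py w21
```

```text
27.1 [ 4.65967725e-01 -1.05366536e-01  3.97803584e-04] [-2.57273849e+00  1.80250626e+00 -4.43321546e-04] 0.05524197877662979 [-6.28514951  3.70185928 15.76565971]
```

View pics/w21.png

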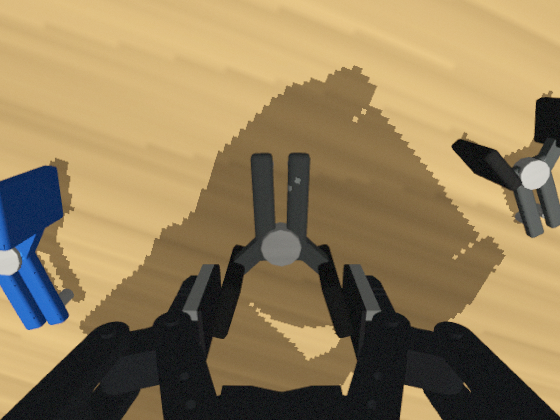

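The table was felt at TCP z ≈ 0.001. I'll ease the pressure, open, and lift off.

>>> {"op": "drive_tool", "data": {
  "rows": [
    [[0,0,-0.03],[0,0,0],0.29],
    [[0,0,0],[0,0,0],0.4],
    [[0,0,0],[0,0,0],0.6],
    [[0,0,0],[0,0,0],1],
    [[0,0,0],[0,0,0],1],
    [[0,0,0],[0,0,0],1]
  ]
}}

```text
time_s: 27.85
eef_pos: [0.4653, -0.1053, 0.0001]
eef_rot: [-2.573, 1.803, 0.0]
ft_force: [0.5, -0.0, -0.7]
opening: 0.0853
```

>>> {"op": "drive_tool", "data": {
  "rows": [
    [[0,0,-0.3],[0,0,0],1],
    [[0,0,-0.6],[0,0,0],1],
    [[0,0,-1],[0,0,0],1],
    [[0,0.5,-1],[0,0,0],1],
    [[0,1,-1],[0,0,0],1],
    [[0,1,-0.5],[0,0,0],1],
    [[0,0.5,0],[0,0,0],1],
    [[0,0,0],[0,0,0],1]
  ]
}}

```text
time_s: 28.85
eef_pos: [0.3522, -0.1468, 0.177]
eef_rot: [2.571, -1.805, 0.003]
ft_force: [-0.6, -0.6, 0.5]
opening: 0.0855
```

```bash
python3 look.py w22; python3 - <<'E'
from h import *
s=frame("side");t=frame("top")
cv2.imwrite("pics/s22f.png",s["img"])
crop(s,230,130,370,300,3.5,"pics/s22.png");crop(t,210,140,370,265,5,"pics/t22.png")
E
```

```text
28.9 [ 0.35268183 -0.14645355  0.17672116] [-2.57149461e+00  1.80442444e+00 -2.49117872e-03] 0.08536516614860093 [0.15596781 0.47430384 0.30043091]
```

View pics/w22.png

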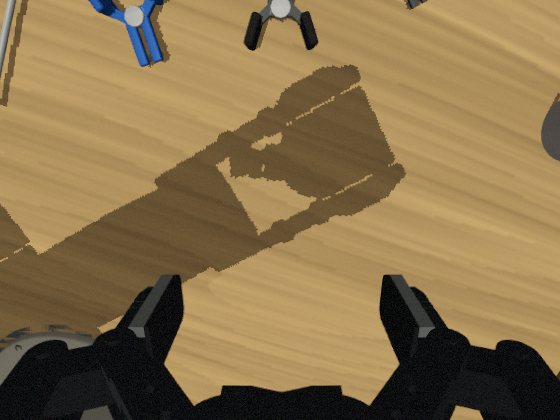

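View pics/s22.png

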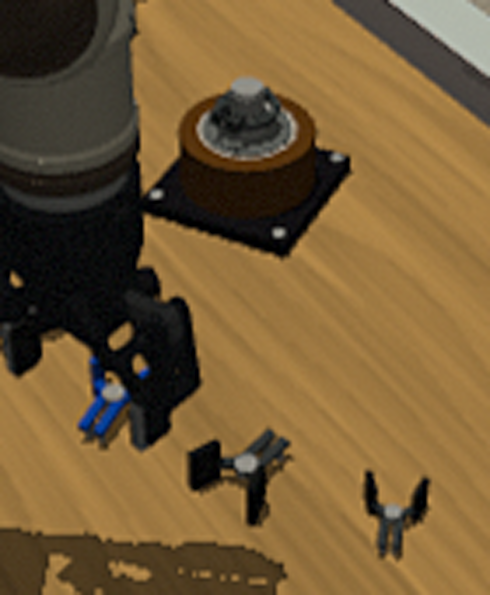

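View pics/t22.png

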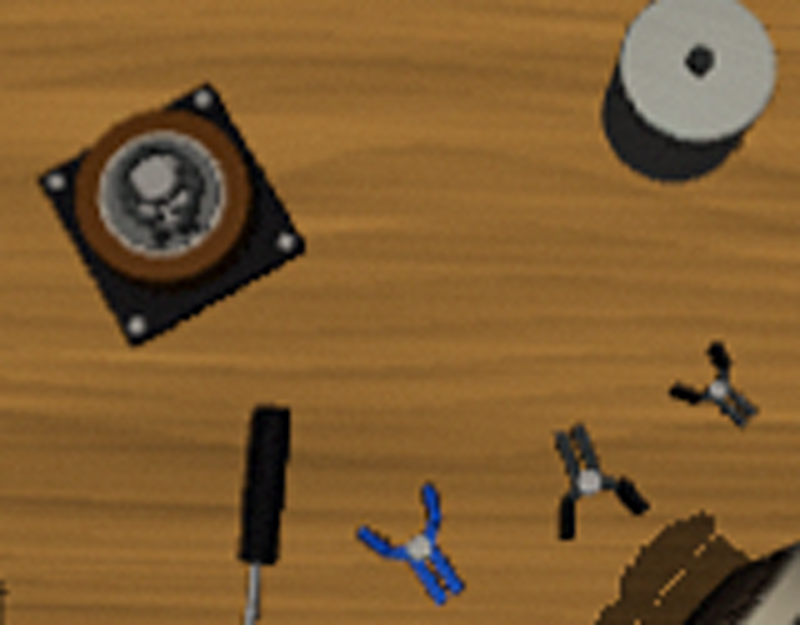

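```bash
python3 - <<'E'
from h import *
import pickle
f=pickle.load(open("w19.pkl","rb")); crop(f,210,20,350,170,5,"pics/w19c.png")
E
```

```text
(no output)
```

View pics/w19c.png

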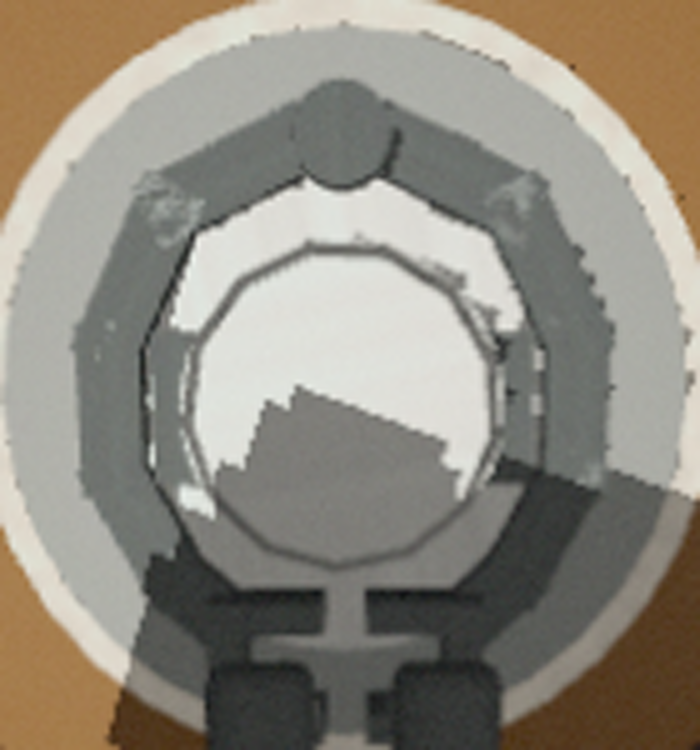

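The ring's jaws pass under the head rim at (185,400) and (505,400), and the lug gap is as small as it was on the worktop. The ring is closed in the groove. I'll hand in.

```bash
python3 -c "
from rig import *
print(finish_job())"
```

```text
the job is handed in; nothing more can be done
None
```

The retaining ring is in the spindle's groove and the pliers lie flat near where they started, about 0.3 m from the stand. I handed the job in at about 29 s of the 59 s allowed.

- **Fitting the ring:** I squeezed the larger black pliers, centred the spread ring over the spindle with the wrist camera, and lowered it by feel. It bottomed at about 6 N net downward, and I then opened the handles in steps.
- **Ring check:** The last close-up from above shows the ring closed, with its jaws under the head rim and the lug gap about as small as at the start. The later side and top views show the ring still on the stand.
- **Pliers and surroundings:** The pliers lie flat with the gripper clear of them. Nothing else in the top and side crops I checked looked moved. I did not check the pen pot, dispenser and loose tape rolls at the end.

Three readings were off plan:

- **Squeeze on the worktop:** Closing the gripper pushed the tool up about 4 mm with 29 N. This is below the 40 N limit.
- **Letting the ring close:** The downward force fell to about 0.7 N at the first opening step. I pressed back to about 2.5–3 N and kept following down, but it eased to roughly 2 N by the end rather than staying at 5 N.
- **Setting the pliers down:** The last lowering step pressed them on the worktop with about 16 N, and I eased off before opening.

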